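# Put the washed tapas set back on its tray and rack

## Robot

A 6-joint arm with a two-finger parallel gripper is mounted at the origin on a cart in front of the work surface, level with it; the furniture and walls round the work are solid. World frame = base frame: x ahead of the robot, y to its left, z up, the work surface at z = 0. Lengths are in m, angles in rad, forces in N, time in s.
With the tool pointing down it reaches from about 0.35 to 0.925 m from the base axis. Payload 6.4 kg.
Tool frame: the origin (TCP) lies at the very end of the fingers, on their centre line; the grasp point (between the pads) lies 19 mm behind it; z points along the fingers, y is the line along which they close (so a half turn about z gives the same grasp; the last joint's range is limited). The gripper opens to 94 mm and grips with 3 to 60 N. Pads are 16 mm wide; open, the fingers measure 119 mm over their backs; the gripper's body (75 mm by 177 mm) begins 78 mm behind the grasp point.
Start: joints at [-1.461, 0.245, 1.558, -0, 1.339, -0.174], TCP at [0.182, -0.624, 0.184] pointing down, gripper open.
Joint ranges: [-3.13, 3.13], [-1.02, 2.26], [0.13, 2.54], [-0.95, 4.09], [0.21, 2.88], [-2.74, 2.74]. Speed limits (rad/s): [2.57, 2.57, 3.14, 3.14, 3.14, 3.14].

## Interface

Orientations are given as a unit quaternion [x, y, z, w].
In Python, from plant import monitor, vision, order gives the robot as it stands. The module is installed in compiled form; this text tells all that it offers.
- The arm moves only by the tool arm_command, never from a script. Its argument "plan" is one flat list of numbers, 4 for each row, row after row: the shift along the tool's x, y, z in m, then the turn about the tool's z in rad. In form: [tx, ty, tz, spin, tx, ty, tz, spin, ...]. A call has 1 to 20 rows; each row shifts and turns the commanded pose from where the row before left it, along the tool's axes as they then stand; what a row does not reach is not made up. A row lasts 1/10 s, in which the tool goes at most 50 mm and 8.59 degrees, less where a joint would pass 70% of its speed; a pose out of reach is approached as far as the arm can. A call with a gripper value outside its range is refused whole. "hand" is the closure, from -1 (fully open) to 1 (shut), set as the call begins (left out, the last holds). The fingers move at their own pace and stop on an object; the grip force is fixed at half the most. Time passes only in rows, so rows that do not move let the fingers close. It gives the time, the measured TCP pose, the force, the opening and the grip force at its end, in the units of the state.
- monitor.state(): the state, without advancing time (a new reading comes with each control period).
- vision.capture(name): name is "side" or "top"; returns a dict with "image" (420x560x3 uint8, red, green, blue), "K" (3x3 intrinsics, pixels), "D" ([k1, k2, p1, p2, k3] as OpenCV has them; the pictures are not rectified), "pose" (4x4, takes a point from camera to world coordinates). Camera axes: x right, y down, z forward; pixel columns grow to the right and rows downward; lengths in m; the calibration is good to about 2 mm. A picture is of the moment at which its call begins. There is no depth.
- order.hand_in(): hands the job in; it is judged then, once.
The state is a dict: "time_s": time; "q": joint angles; "joint_vel": joint speeds; "tau": joint torques, N m; "eef_pos": TCP position; "ee_rot": TCP orientation; "force": force on the tool from outside, world axes, zero at the start; "moment": the same for the moment, N m; "gripper_width": finger opening in m; "finger_force": force on a finger pad.
Only numpy, scipy, OpenCV 4.12 (cv2) and the standard library are available. Lean on these libraries where they do the work, as an engineer would, in place of code of your own. Each camera call takes 0.05 s, during which the arm holds its last target. There are 200 camera calls.

## Task

The tapas set has been washed and needs putting back together: turn and fit all five white divided dishes into the wooden serving tray so that every one sits flat on the tray's floor inside the rim, like a puzzle. Hang every metal pot that stands about, one perhaps in the tray itself, on the rack's bar by its strap, in a free place in front of the bar like the pots already there, and do not knock those off.

Things in the scene. Friction and masses are not known exactly. Their poses are not given: they have to be found in the camera images.
- serving_tray: dark wooden tray, fixed: inside 151.5 mm (x) by 252.5 mm (y), rim 9 mm thick, 20 mm high, inner floor 6 mm above the table. Origin: centre of its underside. The five dishes together fill it like a puzzle, a grid of 3 by 5 squares of 50.5 mm, about 4.5 mm between neighbours and 2 mm to the rim.
- long_dish: white ceramic dish, an L of four squares: bounding box 147 (x) by 96.5 mm (y); foot 46 mm wide along the -y side, column 46 mm wide along the -x side. Walls and base 4 mm, 28 mm tall. Divider 9 mm thick, as tall as the walls, crosses the foot at x = -18 mm; pinch it at (-18,-22) mm, closing along x, both fingers inside the dish. Origin: centre of the bounding box, on the underside; z up. 0.16 kg.
- corner_dish_1: white ceramic dish, an L of three squares: bounding box 96.5 x 96.5 mm, arms 46 mm wide, missing square at +x +y. Walls and base 4 mm, 28 mm tall. Divider 9 mm thick, as tall as the walls, on the diagonal x = y from outer to inner corner; pinch it at (-12,-12) mm, closing along x = -y, both fingers inside the dish. Origin: centre of the bounding box, on the underside; z up. 0.13 kg.
- corner_dish_2: white ceramic dish, an L of three squares: bounding box 96.5 x 96.5 mm, arms 46 mm wide, missing square at +x +y. Walls and base 4 mm, 28 mm tall. Divider 9 mm thick, as tall as the walls, on the diagonal x = y from outer to inner corner; pinch it at (-12,-12) mm, closing along x = -y, both fingers inside the dish. Origin: centre of the bounding box, on the underside; z up. 0.13 kg.
- corner_dish_3: white ceramic dish, an L of three squares: bounding box 96.5 x 96.5 mm, arms 46 mm wide, missing square at +x +y. Walls and base 4 mm, 28 mm tall. Divider 9 mm thick, as tall as the walls, on the diagonal x = y from outer to inner corner; pinch it at (-12,-12) mm, closing along x = -y, both fingers inside the dish. Origin: centre of the bounding box, on the underside; z up. 0.13 kg.
- twin_dish: white ceramic dish, a rectangle of two squares, 96.5 (x) by 46 mm (y). Walls and base 4 mm, 28 mm tall. Divider 9 mm thick, as tall as the walls, crosses its middle at x = 0; pinch it at the origin, closing along x, both fingers inside the dish. Origin: centre of the bounding box, on the underside; z up. 0.10 kg.
- bar_rack: fixed rack: bar 10 mm thick along y (axis x 0, z 150 mm), posts at y -160 and 160 mm, 176 high. Below it a slat, front face x -9 mm, z 57 to 93, backs the pots. Pots hang on the -x side, their +x along the rack's +x; five places 60 mm apart near y -120, -60, 0, 60, 120. A pot with origin at x -37 clears bar and slat; it hangs at z 51. Origin: centre of the base's underside, on the table.
- pot_1: square metal pot, 46 x 46 x 66 mm, open top; on its +x side a strap 22 mm wide, 4 mm thick rises into an upside-down U hook: legs outside x 23 to 51 mm, inside 27 to 47, top z 108, free rear leg down to z 76. Pinch it across both legs. Origin: centre of the underside; z up. 0.11 kg. Stands on the table at the start; None if absent.
- pot_1_strap (a point): middle of the underside of the strap's top, (37, 0, 104) mm in the pot's frame: this rests on the bar
- pot_2: square metal pot, 46 x 46 x 66 mm, open top; on its +x side a strap 22 mm wide, 4 mm thick rises into an upside-down U hook: legs outside x 23 to 51 mm, inside 27 to 47, top z 108, free rear leg down to z 76. Pinch it across both legs. Origin: centre of the underside; z up. 0.11 kg. Stands on the table at the start; None if absent.
- pot_2_strap (a point): middle of the underside of the strap's top, (37, 0, 104) mm in the pot's frame: this rests on the bar
- pot_3: square metal pot, 46 x 46 x 66 mm, open top; on its +x side a strap 22 mm wide, 4 mm thick rises into an upside-down U hook: legs outside x 23 to 51 mm, inside 27 to 47, top z 108, free rear leg down to z 76. Pinch it across both legs. Origin: centre of the underside; z up. 0.11 kg. Stands in the tray at the start; None if absent.
- pot_3_strap (a point): middle of the underside of the strap's top, (37, 0, 104) mm in the pot's frame: this rests on the bar
- hung_pot_1: square metal pot, 46 x 46 x 66 mm, open top; on its +x side a strap 22 mm wide, 4 mm thick rises into an upside-down U hook: legs outside x 23 to 51 mm, inside 27 to 47, top z 108, free rear leg down to z 76. Pinch it across both legs. Origin: centre of the underside; z up. 0.11 kg. Hangs on the bar at the start; two of five are present, else None.
- hung_pot_2: square metal pot, 46 x 46 x 66 mm, open top; on its +x side a strap 22 mm wide, 4 mm thick rises into an upside-down U hook: legs outside x 23 to 51 mm, inside 27 to 47, top z 108, free rear leg down to z 76. Pinch it across both legs. Origin: centre of the underside; z up. 0.11 kg. Hangs on the bar at the start; two of five are present, else None.
- hung_pot_3: square metal pot, 46 x 46 x 66 mm, open top; on its +x side a strap 22 mm wide, 4 mm thick rises into an upside-down U hook: legs outside x 23 to 51 mm, inside 27 to 47, top z 108, free rear leg down to z 76. Pinch it across both legs. Origin: centre of the underside; z up. 0.11 kg. Hangs on the bar at the start; two of five are present, else None.
- hung_pot_4: square metal pot, 46 x 46 x 66 mm, open top; on its +x side a strap 22 mm wide, 4 mm thick rises into an upside-down U hook: legs outside x 23 to 51 mm, inside 27 to 47, top z 108, free rear leg down to z 76. Pinch it across both legs. Origin: centre of the underside; z up. 0.11 kg. Hangs on the bar at the start; two of five are present, else None.
- hung_pot_5: square metal pot, 46 x 46 x 66 mm, open top; on its +x side a strap 22 mm wide, 4 mm thick rises into an upside-down U hook: legs outside x 23 to 51 mm, inside 27 to 47, top z 108, free rear leg down to z 76. Pinch it across both legs. Origin: centre of the underside; z up. 0.11 kg. Hangs on the bar at the start; two of five are present, else None.

How it is judged:
At the end, for the whole second after the job is handed in: All five dishes lie flat (within 0.04 rad) on the tray floor inside the rim; each loose pot hangs at rest by its strap over the bar, in front of it, strap middle within 12 mm of the bar axis, tilted under 0.25 rad; the pots that already hung still hang (z of long_dish in the frame of serving_tray between 0.003 and 0.009 m and angle between each of long_dish, corner_dish_1, corner_dish_2, corner_dish_3, twin_dish's own z axis and vertical below 0.04 rad and x of long_dish in the frame of serving_tray between -0.07 and 0.07 m and y of long_dish in the frame of serving_tray between -0.115 and 0.115 m and linear speed of each of long_dish, corner_dish_1, corner_dish_2, corner_dish_3, twin_dish below 0.02 m/s and z of corner_dish_1 in the frame of serving_tray between 0.003 and 0.009 m and x of corner_dish_1 in the frame of serving_tray between -0.07 and 0.07 m and y of corner_dish_1 in the frame of serving_tray between -0.115 and 0.115 m and z of corner_dish_2 in the frame of serving_tray between 0.003 and 0.009 m and x of corner_dish_2 in the frame of serving_tray between -0.07 and 0.07 m and y of corner_dish_2 in the frame of serving_tray between -0.115 and 0.115 m and z of corner_dish_3 in the frame of serving_tray between 0.003 and 0.009 m and x of corner_dish_3 in the frame of serving_tray between -0.07 and 0.07 m and y of corner_dish_3 in the frame of serving_tray between -0.115 and 0.115 m and z of twin_dish in the frame of serving_tray between 0.003 and 0.009 m and x of twin_dish in the frame of serving_tray between -0.07 and 0.07 m and y of twin_dish in the frame of serving_tray between -0.115 and 0.115 m and z of pot_1_strap in the frame of bar_rack between 0.149 and 0.163 m and x of pot_1_strap in the frame of bar_rack between -0.012 and 0.012 m and y of pot_1_strap in the frame of bar_rack between -0.15 and 0.15 m and x of each of pot_1, pot_2, pot_3 in the frame of bar_rack below -0.02 m and angle between each of pot_1, pot_2, pot_3, hung_pot_1, hung_pot_2, hung_pot_3, hung_pot_4, hung_pot_5's own z axis and vertical below 0.25 rad and linear speed of each of pot_1, pot_2, pot_3 below 0.03 m/s and z of pot_2_strap in the frame of bar_rack between 0.149 and 0.163 m and x of pot_2_strap in the frame of bar_rack between -0.012 and 0.012 m and y of pot_2_strap in the frame of bar_rack between -0.15 and 0.15 m and z of pot_3_strap in the frame of bar_rack between 0.149 and 0.163 m and x of pot_3_strap in the frame of bar_rack between -0.012 and 0.012 m and y of pot_3_strap in the frame of bar_rack between -0.15 and 0.15 m and z of each of hung_pot_1, hung_pot_2, hung_pot_3, hung_pot_4, hung_pot_5 in the frame of bar_rack above 0.035 m); the robot touches nothing.
It fails at once if a pot that already hung on the bar is knocked off it (z of any of hung_pot_1, hung_pot_2, hung_pot_3, hung_pot_4, hung_pot_5 in the frame of bar_rack below 0.03 m).
Of hung_pot_1, hung_pot_2, hung_pot_3, hung_pot_4, hung_pot_5 only 2 to 2 are there at a start; the rules pass over those that are not, and their reading is None.
Of pot_1, pot_2, pot_3 only 2 to 3 are there at a start; the rules pass over those that are not, and their reading is None.
At some moment in a run one of long_dish, corner_dish_1, corner_dish_2, corner_dish_3, twin_dish may be knocked a few centimetres aside while the robot is not near it.
It also fails if it takes over 210 s, if anything falls off the work surface, if the arm or the gripper's body presses on something with over 40 N, if the wrist force passes 120 N, or if a joint passes its speed limit or range.

## Working session

There is one attempt and no reset: what is moved stays moved. The work goes in short steps, Python scripts to look and compute and a tool call to move; the robot and the scene stay as the last step left them, time stands still between calls to the robot, and variables do not carry over. Pictures are saved under pics/ and viewed, at most 14 in all, crops included, and the job is handed in when it is done.

Besides the shell and the picture viewer there is one more tool, called as name(argument=value, ...) on one line, values as JSON. arm_command: Moves the arm, as the interface text tells. Its arguments: {"type":"object","properties":{"plan":{"type":"array"},"hand":{"type":"number"}},"required":["plan"]}

```bash
mkdir -p pics; python3 - <<'E'
from plant import monitor, vision
import cv2, numpy as np
for n in ("top","side"):
    c=vision.capture(n); cv2.imwrite(f"pics/{n}0.png",c["image"][:,:,::-1]); np.savez(f"{n}0.npz",**c)
    print(n,c["K"].round(1).tolist(),np.round(c["D"],4),c["pose"].round(4).tolist())
s=monitor.state(); print(s)
E
```

```text
top [[419.3, 0.0, 280.6], [0.0, 419.3, 209.5], [0.0, 0.0, 1.0]] [-0.0646  0.      0.      0.      0.    ] [[0.0838, -0.8674, 0.4905, -0.2242], [-0.9964, -0.0799, 0.0288, -0.0443], [0.0142, -0.4911, -0.871, 1.2895], [0.0, 0.0, 0.0, 1.0]]
side [[448.9, 0.0, 284.4], [0.0, 448.9, 210.8], [0.0, 0.0, 1.0]] [-0.0605  0.      0.      0.      0.    ] [[0.3056, -0.692, 0.6541, -0.4681], [-0.9522, -0.226, 0.2057, -0.3024], [0.0055, -0.6856, -0.7279, 1.1071], [0.0, 0.0, 0.0, 1.0]]
{'time_s': 0.1, 'q': array([-1.46110675e+00,  2.45747278e-01,  1.55887943e+00, -1.00876705e-05,
        1.33869931e+00, -1.74103962e-01]), 'joint_vel': array([ 5.69815272e-04, -3.96224296e-04, -8.62619843e-05,  1.16632915e-03,
       -2.46822725e-03,  9.10216865e-04]), 'tau': array([-3.55900711e-04, -4.16912341e+01, -3.15525985e+01,  6.87226024e-02,
        3.10065178e-02, -4.85607552e-05]), 'eef_pos': array([ 0.18193601, -0.62341928,  0.18326046]), 'ee_rot': array([ 9.89948997e-01,  1.41422176e-01,  2.30034373e-05, -8.66387738e-04]), 'force': array([ 0.20337317, -0.94679692, -0.59153989]), 'moment': array([-0.06103608, -0.00536435,  0.00801047]), 'finger_force': 0.0, 'gripper_width': 0.09404546778485175}
```

View pics/top0.png

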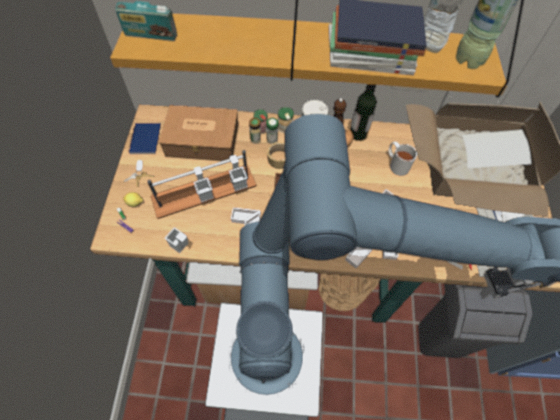

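View pics/side0.png

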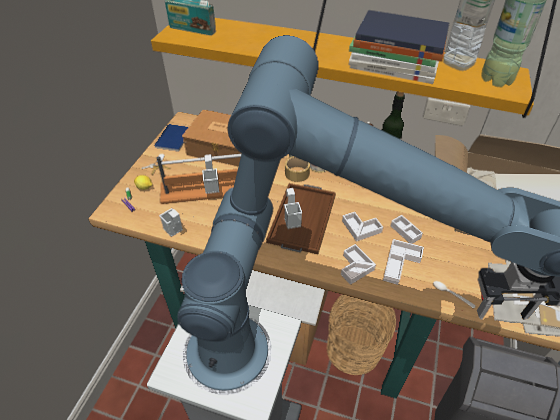

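The top view shows the rack on the left (150–250, 155–215) with two hung pots at (203,183) and (238,175), a loose pot at (177,240) and a small dish at (245,215). The side view shows the tray at about (303,218) with a pot in it, and four dishes at about (362,225), (407,228), (358,262) and (403,257).

```bash
cat > h.py <<'E'
import numpy as np, cv2
from plant import monitor, vision
def load(f): return dict(np.load(f))
def grab(n,f):
    c=vision.capture(n); np.savez(f,**c); return c
def crop(c,x0,y0,x1,y1,s,f):
    im=cv2.resize(c["image"][y0:y1,x0:x1,::-1],None,fx=s,fy=s,interpolation=cv2.INTER_CUBIC)
    for x in range((x0+9)//10*10,x1,10):
        L=10 if x%50==0 else 5; cv2.line(im,((x-x0)*s,0),((x-x0)*s,L),(0,0,255),1)
        if x%50==0: cv2.putText(im,str(x),((x-x0)*s+2,20),0,.4,(0,0,255),1)
    for y in range((y0+9)//10*10,y1,10):
        L=10 if y%50==0 else 5; cv2.line(im,(0,(y-y0)*s),(L,(y-y0)*s),(0,0,255),1)
        if y%50==0: cv2.putText(im,str(y),(12,(y-y0)*s+4),0,.4,(0,0,255),1)
    cv2.imwrite(f,im)
def ray(c,p):
    u=cv2.undistortPoints(np.array(p,float).reshape(-1,1,2),c["K"],c["D"]).reshape(-1,2)
    d=np.c_[u,np.ones(len(u))]@c["pose"][:3,:3].T
    return c["pose"][:3,3],d
def onz(c,p,z):
    o,d=ray(c,p); return o+d*((z-o[2])/d[:,2])[:,None]
def proj(c,P):
    T=np.linalg.inv(c["pose"]); r,_=cv2.Rodrigues(T[:3,:3])
    return cv2.projectPoints(np.array(P,float).reshape(-1,1,3),r,T[:3,3],c["K"],c["D"])[0].reshape(-1,2)
def two(c1,p1,c2,p2):
    o1,d1=ray(c1,p1);o2,d2=ray(c2,p2);out=[]
    for a,b in zip(d1,d2):
        t=np.linalg.lstsq(np.c_[a,-b],o2-o1,rcond=None)[0]
        x,y=o1+a*t[0],o2+b*t[1]; out.append(np.r_[(x+y)/2,np.linalg.norm(x-y)])
    return np.array(out)
E
python3 - <<'E'
from h import *
crop(load("top0.npz"),110,130,270,250,5,"pics/c1.png")
crop(load("side0.npz"),265,170,445,300,4,"pics/c2.png")
E
```

```text
(no output)
```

View pics/c1.png

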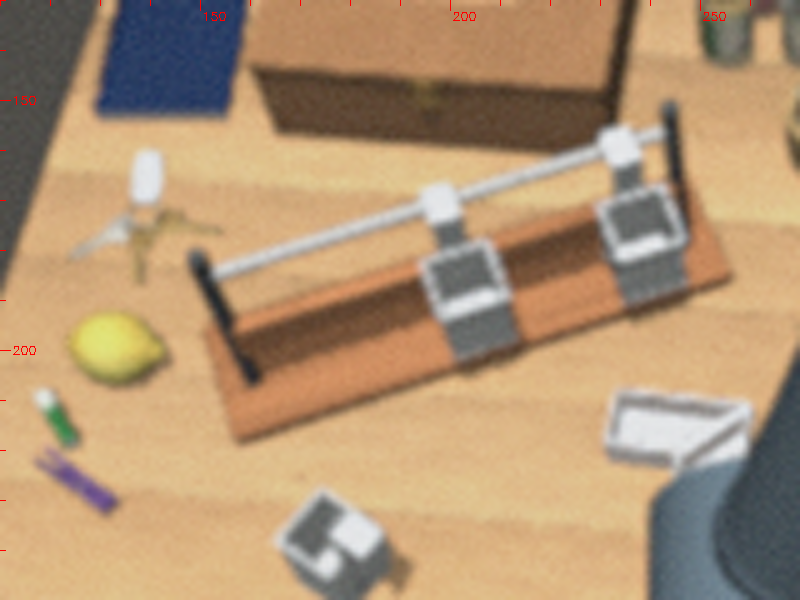

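View pics/c2.png

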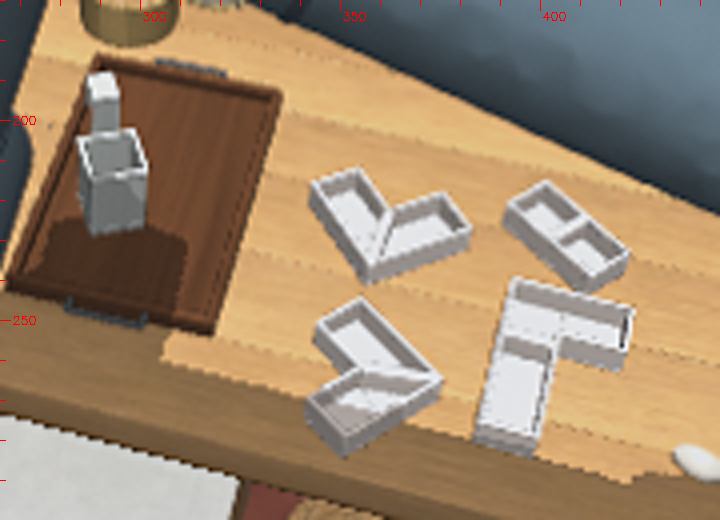

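Crop 1 shows the bar from (150,182) to (244,151), straps at (198,171) and (234,159), and a loose pot with its strap top at about (182,237). Crop 2 shows the tray corners at (289,184), (335,193), (318,252) and (267,242), a pot in the tray with its strap at (291,191), the twin at (406,228), the long dish at (403,255) and two corner dishes at (361,227) and (357,264).

```bash
python3 - <<'E'
from h import *
np.set_printoptions(precision=4,suppress=True)
t=load("top0.npz"); s=load("side0.npz")
print("posts",onz(t,[(149.6,181.4),(243.8,151)],.176)); print("straps",onz(t,[(198,170.6),(234,159.2)],.159))
r=onz(s,[(289.5,184.2),(335.2,193),(318.2,252.5),(267,242)],.02); print("tray",r,np.linalg.norm(r-np.roll(r,-1,0),axis=1))
C=lambda l:[(265+x/4,170+y/4) for x,y in l]
for n,l in dict(twin=[(545,182),(628,250),(588,290),(505,215)],
  c_a=[(311,185),(357,170),(388,213),(447,195),(470,233),(368,280)],
  c_b=[(361,298),(441,380),(343,455),(306,405),(359,370),(314,330)],
  long=[(516,278),(634,308),(622,358),(556,350),(538,445),(475,435)]).items():
    p=onz(s,C(l),.028); print(n,p[:,:2].tolist(),np.linalg.norm(p-np.roll(p,-1,0),axis=1))
print("pot3 strap",onz(s,C([(103,85)]),.114),"rim",onz(s,C([(78,137),(132,128),(148,165),(92,177)]),.072))
crop(s,145,190,225,250,8,"pics/c3.png")
E
```

```text
posts [[0.4667 0.4154 0.176 ]
 [0.6132 0.1327 0.176 ]]
straps [[0.533  0.2742 0.159 ]
 [0.5892 0.1634 0.159 ]]
tray [[ 0.6372  0.0271  0.02  ]
 [ 0.6442 -0.1365  0.02  ]
 [ 0.374  -0.1472  0.02  ]
 [ 0.3646  0.0156  0.02  ]] [0.1637 0.2704 0.1631 0.2728]
twin [[0.6009096270082948, -0.36934253927369776], [0.5474112296811382, -0.4428229795575461], [0.49600030037365056, -0.41710286043668254], [0.55423912363243, -0.34321933816288874]] [0.0909 0.0575 0.0941 0.0535]
c_a [[0.5377199575875491, -0.18634710056298043], [0.5659919322448945, -0.21882713896069816], [0.5269764936714172, -0.2524100453937012], [0.5613730836807407, -0.2946059327034223], [0.5261932080114429, -0.3192638197623271], [0.4529083821544369, -0.25102626504079895]] [0.0431 0.0515 0.0544 0.043  0.1001 0.1067]
c_b [[0.43345181627832724, -0.24947585984151374], [0.3746091970404252, -0.32237647950018467], [0.2866957897420714, -0.2666894097693976], [0.3214828146408461, -0.23147281896005661], [0.3649212540488999, -0.2621211214893997], [0.39157751632198207, -0.221687158135233]] [0.0937 0.1041 0.0495 0.0532 0.0484 0.0503]
long [[0.4907630134176643, -0.3614145356333945], [0.4888781064152465, -0.4535426183238162], [0.4369911856767423, -0.4498454561452098], [0.4292509605812653, -0.40088862772396505], [0.3383692450183287, -0.39990048911560916], [0.33311029262609976, -0.35470601486075765]] [0.0921 0.052  0.0496 0.0909 0.0455 0.1578]
pot3 strap [[ 0.5118 -0.0148  0.114 ]] rim [[ 0.4899 -0.0013  0.072 ]
 [ 0.513  -0.0396  0.072 ]
 [ 0.4777 -0.0634  0.072 ]
 [ 0.4516 -0.0251  0.072 ]]
```

View pics/c3.png

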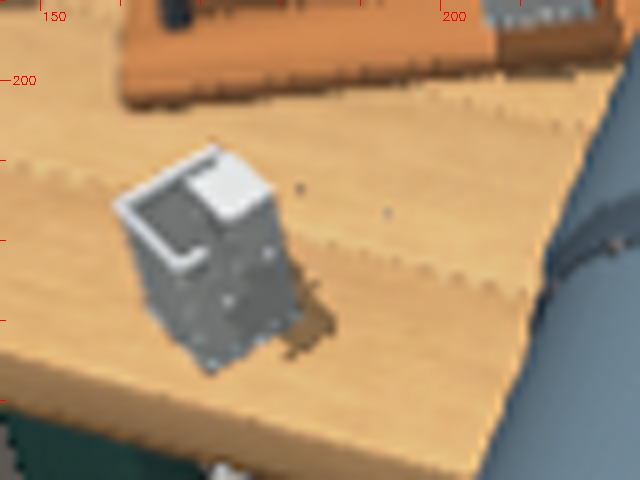

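The third crop shows the loose pot's rim corners at about (160,215), (172,208) and (168,223), with the strap top at (173.5,213) on its right.

```bash
cat >> h.py <<'E'
def pose():
    s=monitor.state(); x,y,z,w=s["ee_rot"]
    psi=np.arctan2(2*(x*y+z*w),1-2*(y*y+z*z)); return s["eef_pos"],psi,s
def go(x,y,z,psi):
    "shift in tool axes (at present yaw) and spin (mod pi, or mod 2pi options) to reach a target"
    p,a,s=pose(); d=np.array([x,y,z])-p; c,n=np.cos(a),np.sin(a)
    sh=(d[0]*c+d[1]*n, d[0]*n-d[1]*c, -d[2])
    tq1=np.arctan2(y,x); opts=[]
    for k in range(-3,4):
        q6=tq1+np.pi/2-(psi+k*np.pi)
        if abs(q6)<2.6: opts.append((round(-(psi+k*np.pi-a),3),round(q6,2)))
    print("shift mm",np.round(np.array(sh)*1e3,1),"spin,q6 options",opts,"now q6",s["q"][5].round(2),"psi",round(a,4))
E
python3 - <<'E'
from h import *
np.set_printoptions(precision=4,suppress=True)
t=load("top0.npz"); s=load("side0.npz")
T=lambda l:[(110+x/5,130+y/5) for x,y in l]; S=lambda l:[(145+x/8,190+y/8) for x,y in l]
print(two(t,T([(358,533),(278,540),(322,490)]),s,S([(230,186),(118,203),(218,148)])))
print("strap z.108",onz(t,T([(358,533)]),.108),onz(s,S([(230,186)]),.108))
print("rim z.066",onz(t,T([(278,540),(322,490)]),.066),onz(s,S([(118,203),(218,148),(185,268)]),.066))
print("bottom",onz(s,S([(150,303),(210,373),(300,318)]),0.))
print("bar",onz(t,T([(215,273),(405,216),(500,186),(590,158),(655,135)]),.153))
E
```

```text
[[0.3133 0.2944 0.1118 0.0024]
 [0.3216 0.3557 0.073  0.0018]
 [0.3622 0.3349 0.0699 0.0008]]
strap z.108 [[0.316  0.2946 0.108 ]] [[0.3154 0.2974 0.108 ]]
rim z.066 [[0.3254 0.3573 0.066 ]
 [0.3637 0.3364 0.066 ]] [[0.3262 0.3607 0.066 ]
 [0.3656 0.337  0.066 ]
 [0.3037 0.3191 0.066 ]]
bottom [[0.3309 0.3631 0.    ]
 [0.305  0.322  0.    ]
 [0.3428 0.3007 0.    ]]
bar [[0.4699 0.411  0.153 ]
 [0.5247 0.2969 0.153 ]
 [0.554  0.2389 0.153 ]
 [0.582  0.183  0.153 ]
 [0.6047 0.1425 0.153 ]]
```

arm_command(plan=[0.036, -0.0283, -0.0057, 0, 0.036, -0.0283, -0.0057, 0, 0.036, -0.0283, -0.0057, 0, 0.036, -0.0283, -0.0057, 0, 0.036, -0.0283, -0.0057, 0, 0.036, -0.0283, -0.0057, 0, 0.036, -0.0283, -0.0057, 0, 0.036, -0.0283, -0.0057, 0, 0.036, -0.0283, -0.0057, 0, 0.036, -0.0283, -0.0057, 0], hand=-1)

```text
time_s: 1.1
eef_pos: [0.4489, -0.2497, 0.2412]
ee_rot: [0.99, 0.141, -0.0, -0.0]
force: [0.7, -1.4, 0.4]
gripper_width: 0.0941
finger_force: 0.0
```

arm_command(plan=[0.0126, -0.0432, 0, 0, 0.0126, -0.0432, 0, 0, 0.0126, -0.0432, 0, 0, 0.0126, -0.0432, 0, 0, 0.0126, -0.0432, 0, 0, 0.0126, -0.0432, 0, 0, 0.0126, -0.0432, 0, 0, 0.0126, -0.0432, 0, 0, 0.0126, -0.0432, 0, 0, 0.0126, -0.0432, 0, 0, -0.0256, -0.0323, 0, 0, -0.0256, -0.0323, 0, 0, -0.0256, -0.0323, 0, 0, -0.0256, -0.0323, 0, 0, 0, 0, 0, 0.1347, 0, 0, 0, 0.1347, 0, 0, 0, 0.1347, 0, 0, 0, 0.1347, 0, 0, 0, 0.1347, 0, 0, 0, 0.1347])

```text
time_s: 3.1
eef_pos: [0.3136, 0.2937, 0.2408]
ee_rot: [0.965, -0.262, -0.0, 0.0]
force: [-0.4, -0.6, 0.9]
gripper_width: 0.0939
finger_force: 0.0
```

```bash
sed -i 's/tq1=np.arctan2(y,x)/tq1=np.arctan2(y,x)-np.arcsin(.1126\/np.hypot(x,y))/' h.py; python3 - <<'E'
from h import *
print(pose()[0],pose()[2]["q"].round(2),pose()[2]["time_s"]); go(.3157,.2955,.076,np.radians(-30))
grab("top","top1.npz"); grab("side","side1.npz")
crop(load("top1.npz"),225,170,425,270,4,"pics/c4.png"); crop(load("side1.npz"),170,160,370,310,4,"pics/c5.png")
E
```

```text
[0.31356146 0.29369597 0.24080339] [ 0.49 -0.35  2.03  0.    1.47  2.59] 3.1
shift mm [  0.9  -2.6 164.8] spin,q6 options [(np.float64(-0.006), np.float64(2.58)), (np.float64(-3.148), np.float64(-0.56))] now q6 2.59 psi -0.5299
```

View pics/c4.png

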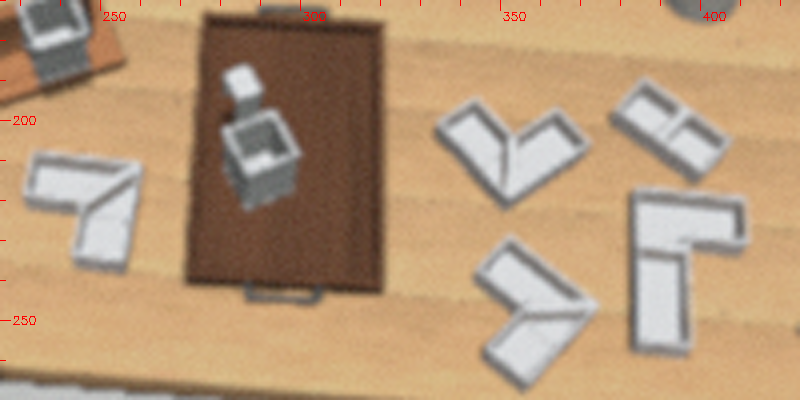

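View pics/c5.png

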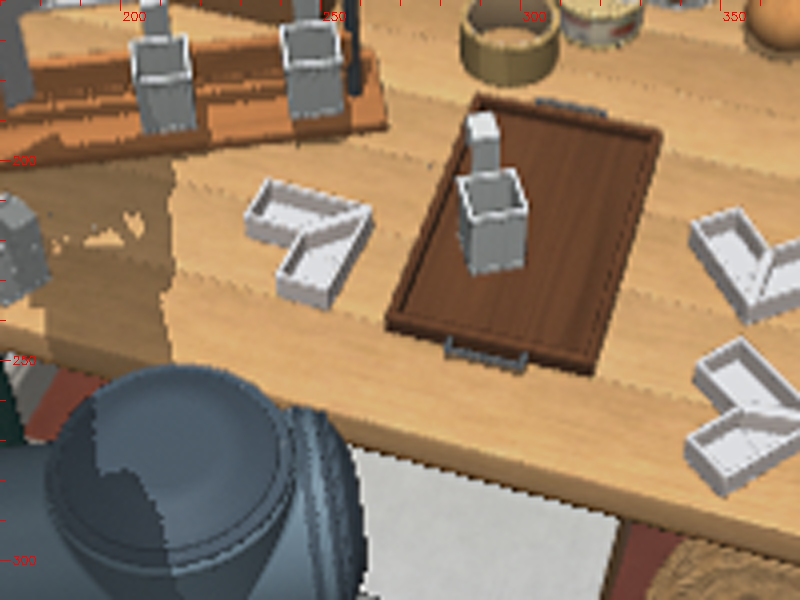

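The top crop shows all five dishes: corner dishes at (245,215), (354,207) and (355,250), the twin at (393,201), the long dish at (395,232). The tray spans (277,174)–(320,242) with its pot at (290,200), and there is no further loose pot.

arm_command(plan=[0.001, -0.0025, 0.04, 0, 0, 0, 0.04, 0, 0, 0, 0.04, 0, 0, 0, 0.03, 0, 0, 0, 0.015, 0, 0, 0, 0, 0])

```text
time_s: 3.8
eef_pos: [0.3138, 0.2943, 0.0736]
ee_rot: [0.966, -0.258, -0.002, 0.002]
force: [0.4, 0.2, 0.7]
gripper_width: 0.0942
finger_force: 0.0
```

arm_command(plan=[0, 0, 0, 0, 0, 0, 0, 0, 0, 0, 0, 0, 0, 0, 0, 0, 0, 0, 0, 0, 0, 0, 0, 0, 0, 0, 0, 0, 0, 0, 0, 0], hand=1)

```text
time_s: 4.6
eef_pos: [0.316, 0.2955, 0.0763]
ee_rot: [0.966, -0.259, -0.0, -0.0]
force: [0.6, -0.1, -0.0]
gripper_width: 0.0334
finger_force: 0.1
```

arm_command(plan=[0, 0, 0, 0, 0, 0, 0, 0, 0, 0, 0, 0, 0, 0, 0, 0, 0, 0, -0.02, 0, 0, 0, -0.03, 0, 0, 0, -0.04, 0, 0, 0, -0.04, 0, 0, 0, -0.04, 0, 0, 0, -0.03, 0])

```text
time_s: 5.6
eef_pos: [0.3163, 0.2956, 0.2788]
ee_rot: [0.966, -0.259, 0.001, -0.001]
force: [-0.2, -0.4, -0.8]
gripper_width: 0.0277
finger_force: 29.9
```

arm_command(plan=[0, 0, 0, -0.1424, 0, 0, 0, -0.1424, 0, 0, 0, -0.1424, 0, 0, 0, -0.1424, 0, 0, 0, -0.1424, 0, 0, 0, -0.1424, 0, 0, 0, -0.1424, 0, 0, 0, -0.1424, 0, 0, 0, -0.1424, 0, 0, 0, -0.1424, 0, 0, 0, -0.1424, 0, 0, 0, -0.1424, 0, 0, 0, -0.1424, 0, 0, 0, -0.1424, 0, 0, 0, -0.1424, 0, 0, 0, -0.1424, 0, 0, 0, -0.1424, 0, 0, 0, -0.1424])

```text
time_s: 7.4
eef_pos: [0.3158, 0.2953, 0.2758]
ee_rot: [0.521, 0.853, -0.0, -0.0]
force: [-0.4, -0.2, -0.4]
gripper_width: 0.0274
finger_force: 29.9
```

```bash
python3 - <<'E'
from h import *
p,a,s=pose();print(p,s["gripper_width"],s["finger_force"],s["force"],s["q"].round(2),s["time_s"]); go(.4845,.3804,.276,np.radians(117))
np.set_printoptions(precision=4,suppress=True)
# tray and dishes from top1 and side1
t=load("top1.npz"); s=load("side1.npz")
T=lambda l:[(225+x/4,170+y/4) for x,y in l]; S=lambda l:[(170+x/4,160+y/4) for x,y in l]
print("tray t",onz(t,T([(205,14),(384,23),(382,293),(187,284)]),.02)[:,:2].tolist())
print("tray s",onz(s,S([(475,95),(662,130),(591,374),(387,325)]),.02)[:,:2].tolist())
for nm,c in (("t",t),("s",s)):
    im=c["image"]; hsv=cv2.cvtColor(im,cv2.COLOR_RGB2HSV)
    m=((hsv[:,:,1]<50)&(hsv[:,:,2]>110)).astype(np.uint8)
    n,lab,st,ce=cv2.connectedComponentsWithStats(m)
    for i in range(1,n):
        if 150<st[i,4]<3000:
            P=onz(c,[ce[i]],.014)[0]
            if .25<P[0]<.7 and abs(P[1])<.5: print(nm,st[i].tolist(),ce[i].round(1),P[:2].round(3))
E
```

```text
[0.31579144 0.29530565 0.27581457] 0.02737003945647422 29.85402524471283 [-0.35292924 -0.24129098 -0.40528295] [ 0.49 -0.36  1.97 -0.    1.53  0.01] 7.4
shift mm [ -1.3 188.9  -0.2] spin,q6 options [(np.float64(0.003), np.float64(0.01))] now q6 0.01 psi 2.0447
tray t [[0.6397086645226422, 0.026394558235636648], [0.6451855875074102, -0.137154842539299], [0.3741683337522147, -0.1453872433758357], [0.3677760188928555, 0.017188401277230134]]
tray s [[0.6385831529155424, 0.030348464493755223], [0.646933907919971, -0.13687144509191426], [0.36983520223694993, -0.14686184206399205], [0.3672481656435305, 0.01737058944360559]]
t [174, 155, 74, 29, 496] [218.4 168.8] [0.645 0.241]
t [194, 178, 18, 17, 164] [202.8 186. ] [0.565 0.286]
t [378, 190, 30, 25, 397] [392.2 202. ] [ 0.561 -0.395]
t [334, 195, 39, 27, 571] [352.5 206.8] [ 0.528 -0.253]
t [280, 197, 21, 26, 253] [289.9 207.9] [ 0.504 -0.034]
t [231, 208, 30, 30, 596] [246.9 220.3] [0.441 0.11 ]
t [383, 217, 29, 42, 805] [393.5 234.4] [ 0.432 -0.394]
t [344, 229, 31, 38, 651] [357.2 247.2] [ 0.373 -0.269]
s [178, 151, 78, 30, 591] [224.5 164.5] [0.67 0.29]
s [284, 188, 18, 41, 438] [292.6 209.9] [ 0.527 -0.018]
s [231, 205, 32, 32, 576] [246.4 218.7] [0.442 0.115]
s [343, 212, 40, 29, 598] [362.2 226. ] [ 0.528 -0.255]
s [383, 215, 41, 70, 1432] [402.2 248.7] [ 0.474 -0.392]
s [341, 244, 35, 40, 805] [356.3 264.2] [ 0.371 -0.267]
```

arm_command(plan=[-0.0003, 0.0378, 0, 0, -0.0003, 0.0378, 0, 0, -0.0003, 0.0378, 0, 0, -0.0003, 0.0378, 0, 0, -0.0001, 0.0377, 0, 0, 0, 0, 0, 0, 0, 0, 0.03, 0, 0, 0, 0.03, 0, 0, 0, 0.03, 0, 0, 0, 0, 0])

```text
time_s: 8.4
eef_pos: [0.4815, 0.3777, 0.1809]
ee_rot: [0.524, 0.852, -0.004, -0.003]
force: [-1.3, -0.4, -0.9]
gripper_width: 0.0274
finger_force: 29.9
```

```bash
python3 - <<'E'
from h import *
p,a,s=pose();print(p,a,s["force"])
t=grab("top","top2.npz");s=grab("side","side2.npz")
crop(t,130,140,230,215,8,"pics/c6.png")
E
```

```text
[0.48152934 0.37766484 0.18091559] 2.038936132258406 [-1.26575284 -0.39816552 -0.93065379]
```

View pics/c6.png

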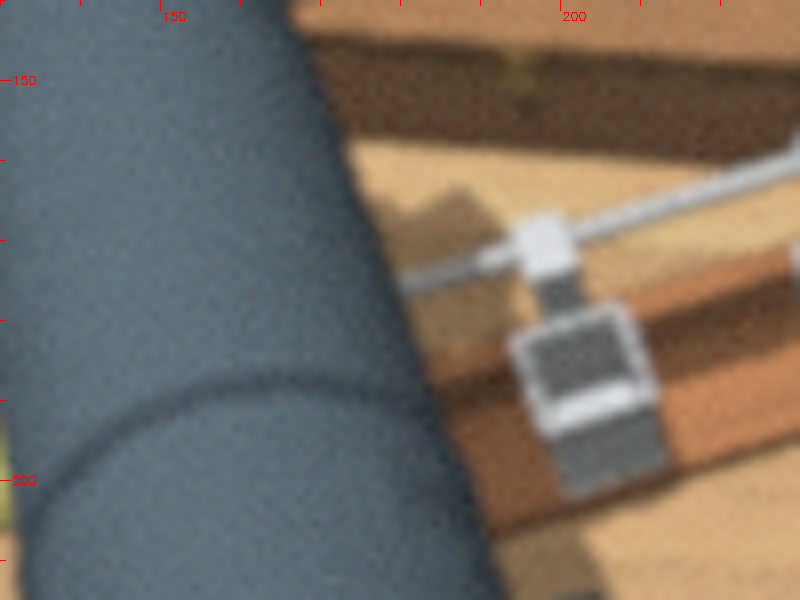

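arm_command(plan=[0, 0, 0, 0, 0, 0, 0, 0, 0, 0, 0.008, 0, 0, 0, 0.008, 0, 0, 0, 0.006, 0, 0, 0, 0, 0])

```text
time_s: 9.1
eef_pos: [0.4843, 0.379, 0.1625]
ee_rot: [0.524, 0.852, -0.001, -0.001]
force: [0.4, 0.5, -0.9]
gripper_width: 0.0277
finger_force: 29.9
```

```bash
python3 - <<'E'
from h import *
p,a,s=pose();print(p,a,s["force"])
s=grab("side","side3.npz")
crop(s,140,130,240,205,8,"pics/c7.png")
E
```

```text
[0.48426814 0.37904518 0.16245004] 2.0387884218136945 [ 0.39514704  0.50825986 -0.85892531]
```

View pics/c7.png

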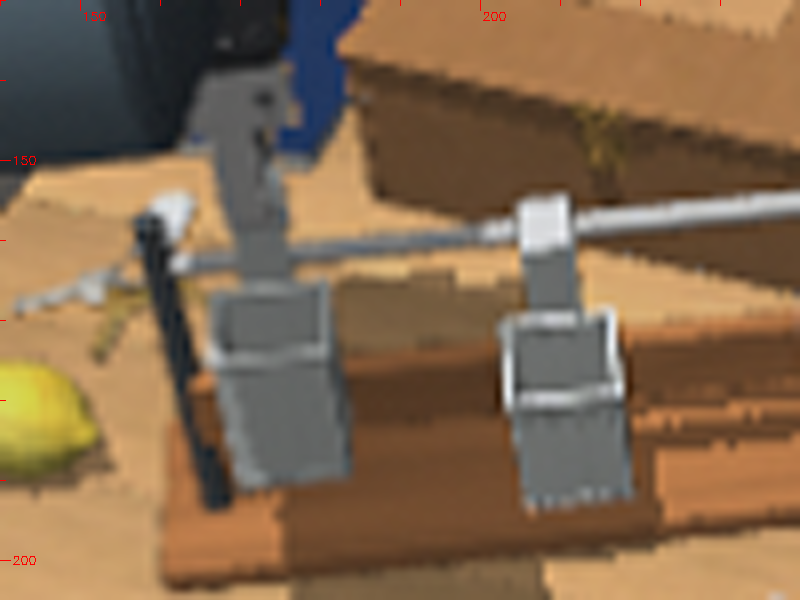

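The pot is held in front of the bar, its hook just above the bar near (172,160), and clear of the post.

arm_command(plan=[0, 0, 0.006, 0, 0, 0, 0.006, 0, 0, 0, 0.006, 0, 0, 0, 0.007, 0, 0, 0, 0.007, 0, 0, 0, 0, 0])

```text
time_s: 9.75
eef_pos: [0.4854, 0.3796, 0.1309]
ee_rot: [0.524, 0.852, 0.0, 0.0]
force: [4.4, 2.6, -4.7]
gripper_width: 0.0278
finger_force: 29.8
```

arm_command(plan=[0, 0, 0, 0, 0, 0, 0, 0, 0, 0, 0, 0])

```text
time_s: 10.05
eef_pos: [0.4854, 0.3796, 0.1323]
ee_rot: [0.524, 0.852, 0.0, 0.0]
force: [4.5, 2.2, -4.6]
gripper_width: 0.0275
finger_force: 29.8
```

arm_command(plan=[0, 0.002, 0, 0, 0, 0.0015, 0, 0, 0, 0, 0, 0, 0, 0, 0, 0])

```text
time_s: 10.45
eef_pos: [0.488, 0.381, 0.1323]
ee_rot: [0.524, 0.852, -0.0, -0.0]
force: [-0.1, 0.5, -1.3]
gripper_width: 0.0276
finger_force: 29.9
```

arm_command(plan=[0, 0, 0.002, 0, 0, 0, 0.002, 0, 0, 0, 0, 0])

```text
time_s: 10.75
eef_pos: [0.4881, 0.3811, 0.128]
ee_rot: [0.524, 0.852, -0.0, -0.0]
force: [-0.3, -0.0, -1.7]
gripper_width: 0.0273
finger_force: 29.9
```

arm_command(plan=[0, 0, 0, 0, 0, 0, 0, 0, 0, 0, 0, 0, 0, 0, 0, 0, 0, 0, 0, 0, 0, 0, -0.01, 0, 0, 0, -0.02, 0, 0, 0, -0.03, 0, 0, 0, -0.04, 0, 0, 0, -0.04, 0], hand=-0.2)

```text
time_s: 11.75
eef_pos: [0.488, 0.381, 0.2702]
ee_rot: [0.524, 0.852, -0.0, -0.0]
force: [0.4, 0.5, 0.4]
gripper_width: 0.0568
finger_force: 0.0
```

```bash
python3 - <<'E'
from h import *
p,a,s=pose();print(p,a,s["force"],s["gripper_width"])
go(.5118,-.0148,.081,np.radians(121+0))
s=grab("side","side4.npz"); t=grab("top","top4.npz")
a=cv2.resize(s["image"][130:205,140:240,::-1],None,fx=6,fy=6,interpolation=2)
cv2.imwrite("pics/c8.png",a)
E
```

```text
[0.48801223 0.38097859 0.27024256] 2.0388106025926334 [0.37603005 0.46946284 0.43028732] 0.05681553280990564
shift mm [-363.9 -157.3  189.2] spin,q6 options [(np.float64(3.069), np.float64(2.35)), (np.float64(-0.073), np.float64(-0.79))] now q6 0.01 psi 2.0388
```

View pics/c8.png

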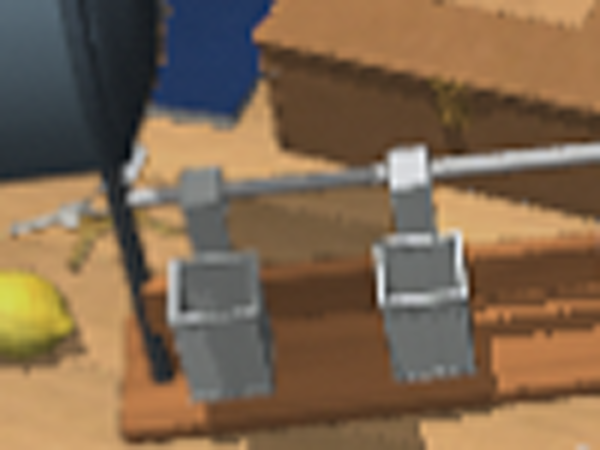

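Pot 1 hangs well: strap at about (174,161) on the bar, left of the other hung pot at (208,158).

```bash
cat >> h.py <<'E'
from scipy.ndimage import map_coordinates
def L(w,h,cut): # outline CCW in object frame
    x0,y0=-w/2,-h/2
    return np.array([(x0,y0),(x0+w,y0),(x0+w,y0+46),(x0+46,y0+46),(x0+46,y0+h),(x0,y0+h)] if cut else [(x0,y0),(x0+w,y0),(x0+w,y0+h),(x0,y0+h)])/1e3
SH=dict(long=(L(147,96.5,1),.028),corner=(L(96.5,96.5,1),.028),twin=(L(96.5,46,0),.028),tray=(L(169.5,270.5,0),.020))
def refine(kind,p,cams,z0=0.,it=6,wid=3.,verbose=1):
    """edge points along each silhouette edge, cast onto the edge's plane, least squares for x,y,yaw"""
    poly,h=SH[kind]; p=np.array(p,float)
    for k in range(it):
        c,s=np.cos(p[2]),np.sin(p[2]); R=np.array([[c,-s],[s,c]]); A=[];b=[]
        for cam in cams:
            im=cam["image"].astype(float); mx,mn=im.max(2),im.min(2)
            ch=mx if kind=="tray" else (mx-mn)/np.maximum(mx,1)*255
            for i in range(len(poly)):
                a,e=poly[i],poly[(i+1)%len(poly)]; d=(e-a)/np.linalg.norm(e-a); n=R@np.array([d[1],-d[0]])
                W=(R@((a+e)/2))+p[:2]; z=z0+(0 if n@(cam["pose"][:2,3]-W)>0 else h)
                for f in np.linspace(.15,.85,12):
                    q=R@(a+f*(e-a))+p[:2]
                    uv=proj(cam,[[*q,z],[*(q+n*.004),z]]); t=uv[1]-uv[0]; t/=np.linalg.norm(t)
                    ss=np.arange(-wid,wid+.01,.1); pts=uv[0]+ss[:,None]*t
                    v=map_coordinates(ch,[pts[:,1],pts[:,0]],order=1)
                    g=np.gradient(np.convolve(np.pad(v,4,"edge"),np.ones(9)/9,"valid"))
                    g=np.clip(g,0,None); j=g.argmax()
                    if g[j]<2.0: continue
                    w=g*(abs(ss-ss[j])<.8); o=(w*ss).sum()/w.sum()
                    X=onz(cam,[uv[0]+o*t],z)[0,:2]; r=n@(X-q)
                    if abs(r)>(.012 if k<2 else .005): continue
                    A.append([n[0],n[1],n@(np.array([-(q-p[:2])[1],(q-p[:2])[0]]))]); b.append(r)
        A,b=np.array(A),np.array(b); dx,*_=np.linalg.lstsq(A,b,rcond=None); p+=dx
    if verbose: print(kind,p[:2].round(4),"yaw",np.degrees(p[2]).round(2),"n",len(b),"rms mm",(1e3*(b-A@dx).std()).round(2))
    return p
E
cat > m.py <<'E'
from h import *
import sys
rd=np.radians
G=dict(tray=("tray",(.505,-.060,rd(-87.7))),long=("long",(.41,-.405,rd(178))),twin=("twin",(.55,-.393,rd(-126))),
 A=("corner",(.515,-.25,0)),B=("corner",(.365,-.255,0)),D=("corner",(.445,.11,0)))
def fitcorner(P): # P: outer corner, end of +x arm, end of +y arm -> centre, yaw
    P=np.array(P); o,x,y=P; v=(x-o); w=(y-o); th=np.arctan2(*(v/np.linalg.norm(v)+np.array([w[1],-w[0]])/np.linalg.norm(w))[::-1])
    return [*((x+y)/2),th]
G["A"]=("corner",fitcorner([(.4529,-.2510),(.5262,-.3193),(.5377,-.1863)]))
G["B"]=("corner",fitcorner([(.3746,-.3224),(.4335,-.2495),(.2867,-.2667)]))
def check(G): 
    for k,(n,p) in G.items():
        o=p[:2]+np.array([[np.cos(p[2]),-np.sin(p[2])],[np.sin(p[2]),np.cos(p[2])]])@np.array([.03,.03]); print(k,np.round(p,3))
E
python3 - <<'E'
from m import *
np.set_printoptions(precision=4,suppress=True)
t=load("top1.npz"); s=load("side1.npz")
T=lambda l:[(225+x/4,170+y/4) for x,y in l]; S=lambda l:[(170+x/4,160+y/4) for x,y in l]
d=(onz(t,T([(142,163),(75,268),(36,152)]),.028)[:,:2])
G["D"]=("corner",fitcorner([d[0],d[1]*0+onz(t,T([(25,195)]),.028)[0,:2]*0+d[2],d[1]])); print("D pts",d)
check(G)
for k,(n,p) in G.items():
    for nm,cs in (("both",[t,s]),("t",[t]),("s",[s])): print(k,nm,end=" "); refine(n,p,cs)
print("strap",onz(t,T([(243,82)]),.114),onz(s,S([(483,125)]),.114))
print("rim",onz(t,T([(222,137),(281,112),(300,152),(240,178)]),.072),onz(s,S([(458,180),(516,170),(528,205),(470,217)]),.072))
E
```

```text
D pts [[0.4749 0.0662]
 [0.3702 0.111 ]
 [0.4773 0.1586]]
tray [ 0.505 -0.06  -1.531]
long [ 0.41  -0.405  3.107]
twin [ 0.55  -0.393 -2.199]
A [ 0.532 -0.253 -0.835]
B [ 0.36  -0.258  0.949]
D [0.424 0.135 1.356]
tray both tray [ 0.5133 -0.0563] yaw -87.92 n 74 rms mm 1.34
tray t tray [ 0.514  -0.0567] yaw -88.12 n 40 rms mm 1.22
tray s tray [ 0.5129 -0.0559] yaw -87.79 n 36 rms mm 1.22
long both long [ 0.4203 -0.4044] yaw 178.48 n 140 rms mm 1.38
long t long [ 0.4205 -0.4056] yaw 178.38 n 70 rms mm 1.03
long s long [ 0.4198 -0.4032] yaw 178.64 n 69 rms mm 0.87
twin both twin [ 0.561  -0.3935] yaw -127.76 n 96 rms mm 1.05
twin t twin [ 0.5615 -0.3947] yaw -127.77 n 48 rms mm 0.62
twin s twin [ 0.5605 -0.3925] yaw -127.67 n 48 rms mm 0.52
A both corner [ 0.5395 -0.2523] yaw -48.76 n 144 rms mm 1.08
A t corner [ 0.5399 -0.2534] yaw -48.49 n 72 rms mm 0.73
A s corner [ 0.5389 -0.2512] yaw -48.94 n 72 rms mm 0.54
B both corner [ 0.3715 -0.2567] yaw 51.9 n 138 rms mm 1.1
B t corner [ 0.372  -0.2577] yaw 51.94 n 71 rms mm 0.94
B s corner [ 0.3709 -0.2556] yaw 51.93 n 68 rms mm 0.6
D both corner [0.4329 0.1194] yaw 87.5 n 136 rms mm 1.1
D t corner [0.4331 0.1187] yaw 87.31 n 70 rms mm 1.07
D s corner [0.4327 0.1202] yaw 87.94 n 66 rms mm 0.72
strap [[ 0.5111 -0.0161  0.114 ]] [[ 0.5118 -0.0148  0.114 ]]
rim [[ 0.4815 -0.0018  0.072 ]
 [ 0.5105 -0.0495  0.072 ]
 [ 0.4731 -0.0679  0.072 ]
 [ 0.4438 -0.0199  0.072 ]] [[ 0.4867 -0.0023  0.072 ]
 [ 0.5119 -0.0433  0.072 ]
 [ 0.4777 -0.0634  0.072 ]
 [ 0.4511 -0.0236  0.072 ]]
```

arm_command(plan=[-0.0405, -0.0172, 0, 0, -0.0405, -0.0172, 0, 0, -0.0405, -0.0172, 0, 0, -0.0405, -0.0172, 0, 0, -0.0405, -0.0172, 0, 0, -0.0405, -0.0172, 0, 0, -0.0405, -0.0172, 0, 0, -0.0405, -0.0172, 0, 0, -0.0405, -0.0172, 0, 0, 0, 0, 0, -0.078, 0, 0, 0.03, 0, 0, 0, 0.03, 0, 0, 0, 0, 0, 0, 0, 0, 0])

```text
time_s: 13.25
eef_pos: [0.5144, -0.0139, 0.2085]
ee_rot: [0.49, 0.872, -0.0, -0.0]
force: [0.4, -0.6, 1.0]
gripper_width: 0.0561
finger_force: 0.0
```

```bash
python3 - <<'E'
from m import *
p,a,s=pose();print(p,np.degrees(a),s["q"].round(2)); go(.514,-.014,.082,np.radians(121.3))
t=load("top1.npz"); s=load("side1.npz")
# tray edges: brightness profile along lines across each edge
p0=np.array([.507,-.058]);th=np.radians(-87.9);R=np.array([[np.cos(th),-np.sin(th)],[np.sin(th),np.cos(th)]])
for nm,c in (("t",t),("s",s)):
    im=c["image"].max(2).astype(float)
    for en,dirv,off in (("near",(0,-1),.13525),("far",(0,1),.13525),("left",(-1,0),.08475),("right",(1,0),.08475)):
        dirv=np.array(dirv); tan=np.array([dirv[1],-dirv[0]])
        rr=np.arange(-.02,.026,.002); acc=[]
        for f in (-.06,-.055,.05,.055,.06):
            q=[R@(dirv*(off+r)+tan*f)+p0 for r in rr]; uv=proj(c,[[*x,.02] for x in q]); acc.append(map_coordinates(im,[uv[:,1],uv[:,0]],order=1))
        print(nm,en,np.mean(acc,0).astype(int).tolist())
E
```

```text
[ 0.5143969  -0.01392949  0.20849118] 121.28717445231992 [-0.25 -0.1   1.87  0.    1.36 -0.79]
shift mm [ 1.000e-01 -4.000e-01  1.265e+02] spin,q6 options [(np.float64(3.141), np.float64(2.35)), (np.float64(-0.0), np.float64(-0.79))] now q6 -0.79 psi 2.1169
t near [97, 96, 96, 97, 97, 95, 87, 79, 74, 90, 119, 151, 181, 195, 204, 207, 209, 210, 210, 211, 211, 211, 212]
t far [102, 100, 96, 90, 81, 72, 67, 69, 77, 91, 108, 128, 151, 174, 192, 205, 212, 216, 217, 215, 212, 209, 201]
t left [104, 104, 103, 100, 95, 93, 92, 99, 111, 133, 155, 177, 192, 204, 207, 208, 208, 207, 206, 205, 205, 206, 207]
t right [97, 97, 94, 89, 82, 82, 87, 103, 121, 145, 168, 187, 199, 206, 207, 207, 207, 208, 209, 209, 209, 209, 209]
s near [99, 96, 95, 97, 103, 106, 99, 85, 72, 62, 57, 55, 62, 91, 141, 179, 196, 204, 206, 207, 209, 210, 211]
s far [99, 90, 81, 70, 62, 58, 62, 70, 81, 94, 109, 131, 154, 177, 198, 215, 220, 216, 211, 200, 188, 179, 175]
s left [112, 107, 105, 105, 97, 74, 61, 79, 97, 103, 120, 159, 194, 210, 212, 211, 210, 209, 210, 212, 213, 213, 213]
s right [95, 97, 98, 99, 94, 93, 101, 100, 94, 100, 141, 191, 208, 207, 204, 203, 203, 203, 203, 206, 206, 205, 204]
```

arm_command(plan=[0, 0, 0.04, 0, 0, 0, 0.04, 0, 0, 0, 0.03, 0, 0, 0, 0.0165, 0, 0, 0, 0, 0])

```text
time_s: 13.75
eef_pos: [0.514, -0.0137, 0.0811]
ee_rot: [0.49, 0.872, -0.0, -0.001]
force: [-0.3, 1.3, -0.2]
gripper_width: 0.0564
finger_force: 0.0
```

arm_command(plan=[0, 0, 0, 0, 0, 0, 0, 0, 0, 0, 0, 0, 0, 0, 0, 0, 0, 0, 0, 0, 0, 0, 0, 0, 0, 0, 0, 0, 0, 0, 0, 0, 0, 0, -0.02, 0, 0, 0, -0.04, 0, 0, 0, -0.05, 0, 0, 0, -0.05, 0, 0, 0, -0.04, 0, 0, 0, 0, 0, 0, 0, 0, 0], hand=1)

```text
time_s: 15.25
eef_pos: [0.5146, -0.014, 0.2817]
ee_rot: [0.49, 0.872, 0.0, 0.0]
force: [-0.3, -0.7, -1.5]
gripper_width: 0.0279
finger_force: 29.9
```

```bash
python3 - <<'E'
from m import *
p,a,s=pose();print(p,np.degrees(a),s["force"],s["gripper_width"],s["finger_force"],s["time_s"]); go(.5155,.3278,.276,np.radians(117))
E
```

```text
[ 0.51456824 -0.01401683  0.28167551] 121.28240632089373 [-0.2880018  -0.70704269 -1.51623433] 0.027884260802042787 29.9446240067482 15.25
shift mm [291.6 178.3   5.7] spin,q6 options [(np.float64(0.075), np.float64(-0.09))] now q6 -0.79 psi 2.1168
```

arm_command(plan=[0.03645, 0.0223, 0, 0, 0.03645, 0.0223, 0, 0, 0.03645, 0.0223, 0, 0, 0.03645, 0.0223, 0, 0, 0.03645, 0.0223, 0, 0, 0.03645, 0.0223, 0, 0, 0.03645, 0.0223, 0, 0, 0.03645, 0.0223, 0, 0, 0, 0, 0, 0.075, 0, 0, 0, 0, 0, 0, 0, 0])

```text
time_s: 16.35
eef_pos: [0.5147, 0.3272, 0.2793]
ee_rot: [0.522, 0.853, -0.002, -0.001]
force: [-0.1, 0.1, -1.7]
gripper_width: 0.0274
finger_force: 29.9
```

arm_command(plan=[0, 0, 0.04, 0, 0, 0, 0.04, 0, 0, 0, 0.025, 0, 0, 0, 0, 0, 0, 0, 0.008, 0, 0, 0, 0.008, 0, 0, 0, 0, 0])

```text
time_s: 17.05
eef_pos: [0.5158, 0.3276, 0.1608]
ee_rot: [0.523, 0.853, 0.0, 0.0]
force: [-0.4, -0.1, -1.5]
gripper_width: 0.0278
finger_force: 29.9
```

arm_command(plan=[0, 0, 0.008, 0, 0, 0, 0.008, 0, 0, 0, 0.008, 0, 0, 0, 0.006, 0, 0, 0, 0, 0, 0, 0, 0, 0])

```text
time_s: 17.65
eef_pos: [0.5156, 0.3278, 0.1306]
ee_rot: [0.523, 0.853, -0.0, -0.0]
force: [-0.0, 0.5, -1.1]
gripper_width: 0.0274
finger_force: 29.9
```

arm_command(plan=[0, 0, 0.0025, 0, 0, 0, 0, 0])

```text
time_s: 17.85
eef_pos: [0.5156, 0.3279, 0.1283]
ee_rot: [0.523, 0.853, 0.0, 0.0]
force: [0.1, 0.4, -0.9]
gripper_width: 0.0277
finger_force: 29.9
```

arm_command(plan=[0, 0, 0, 0, 0, 0, 0, 0, 0, 0, 0, 0, 0, 0, 0, 0, 0, 0, 0, 0, 0, 0, -0.01, 0, 0, 0, -0.03, 0, 0, 0, -0.04, 0, 0, 0, -0.04, 0, 0, 0, 0, 0], hand=-0.2)

```text
time_s: 18.85
eef_pos: [0.519, 0.3293, 0.2568]
ee_rot: [0.523, 0.853, 0.005, 0.004]
force: [1.1, -0.8, 0.1]
gripper_width: 0.0558
finger_force: 0.0
```

```bash
python3 - <<'E'
from m import *
p,a,s=pose();print(p,np.degrees(a),s["force"],s["gripper_width"],s["time_s"])
t=grab("top","top5.npz"); s=grab("side","side5.npz")
im=np.vstack([cv2.resize(t["image"][140:215,130:260,::-1],None,fx=4,fy=4),cv2.resize(s["image"][130:205,140:270,::-1],None,fx=4,fy=4)])
cv2.imwrite("pics/c9.png",im)
G["D"]=("corner",[.433,.119,np.radians(87.5)]);G["A"]=("corner",[.5395,-.2523,np.radians(-48.8)]);G["B"]=("corner",[.3715,-.2567,np.radians(51.9)])
G["long"]=("long",[.4203,-.4044,np.radians(178.5)]);G["twin"]=("twin",[.561,-.3935,np.radians(-127.8)])
G["tray"]=("tray",[.5133,-.0563,np.radians(-87.9)])
for k,(n,q) in G.items():
    for nm,cs in (("both",[t,s]),("t",[t]),("s",[s])): print(k,nm,end=" "); refine(n,q,cs)
E
```

```text
[0.51896646 0.32928169 0.25679384] 116.9917001806549 [ 1.07894602 -0.76966664  0.12452606] 0.05584476639936899 18.85
tray both tray [ 0.5136 -0.0562] yaw -87.92 n 75 rms mm 1.37
tray t tray [ 0.5139 -0.0565] yaw -88.19 n 40 rms mm 1.48
tray s tray [ 0.513  -0.0559] yaw -87.83 n 36 rms mm 1.23
long both long [ 0.4204 -0.4044] yaw 178.23 n 142 rms mm 1.49
long t long [ 0.421  -0.4054] yaw 177.96 n 72 rms mm 1.22
long s long [ 0.4199 -0.4032] yaw 178.62 n 69 rms mm 0.87
twin both twin [ 0.561  -0.3936] yaw -127.69 n 96 rms mm 1.04
twin t twin [ 0.5614 -0.3948] yaw -127.88 n 48 rms mm 0.67
twin s twin [ 0.5605 -0.3925] yaw -127.67 n 48 rms mm 0.53
A both corner [ 0.5394 -0.2523] yaw -48.75 n 144 rms mm 1.09
A t corner [ 0.5399 -0.2533] yaw -48.46 n 72 rms mm 0.72
A s corner [ 0.5389 -0.2513] yaw -48.99 n 72 rms mm 0.54
B both corner [ 0.3715 -0.2567] yaw 51.8 n 138 rms mm 1.12
B t corner [ 0.372  -0.2578] yaw 51.7 n 71 rms mm 0.91
B s corner [ 0.3709 -0.2556] yaw 51.93 n 68 rms mm 0.59
D both corner [0.4331 0.1194] yaw 87.78 n 136 rms mm 1.1
D t corner [0.4334 0.1186] yaw 87.68 n 70 rms mm 1.07
D s corner [0.4327 0.1202] yaw 87.96 n 66 rms mm 0.72
```

View pics/c9.png

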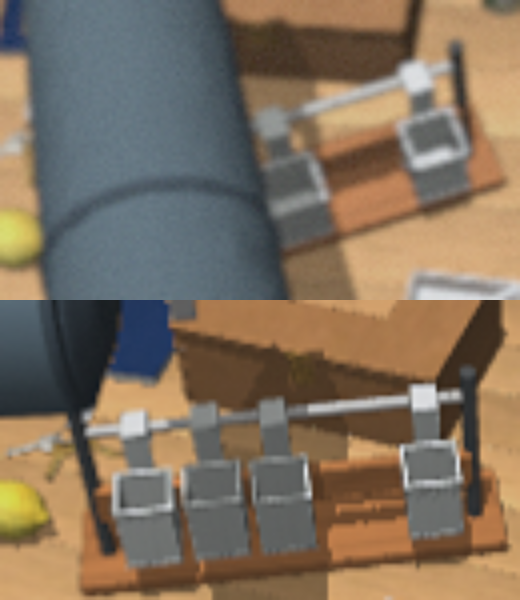

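Both views show all four pots hanging on the bar, places −120, 0, +60 and +120. Next the dishes, starting with the left corner dish.

arm_command(plan=[-0.02745, -0.02727, 0, 0, -0.02745, -0.02727, 0, 0, -0.02745, -0.02727, 0, 0, -0.02745, -0.02727, 0, 0, -0.02745, -0.02727, 0, 0, -0.02745, -0.02727, 0, 0, 0, 0, 0, -0.1379, 0, 0, 0, -0.1379, 0, 0, 0.04, 0, 0, 0, 0.04, 0, 0, 0, 0.04, 0, 0, 0, 0.04, 0, 0, 0, 0.03, 0, 0, 0, 0, 0, 0, 0, 0, 0], hand=0.28)

```text
time_s: 20.45
eef_pos: [0.4437, 0.1068, 0.0577]
ee_rot: [0.4, 0.916, -0.0, -0.001]
force: [-0.3, -0.4, 0.1]
gripper_width: 0.0339
finger_force: 0.0
```

```bash
cat >> m.py <<'E'
TR=np.array([.5135,-.0562,rd(-87.92)])
PIN=dict(long=(-.018,-.022),corner=(-.012,-.012),twin=(0.,0.)); PSI=dict(long=rd(90),corner=rd(45),twin=rd(90))
def rot(a): return np.array([[np.cos(a),-np.sin(a)],[np.sin(a),np.cos(a)]])
def pick(kind,p): return np.r_[np.array(p[:2])+rot(p[2])@np.array(PIN[kind]),p[2]+PSI[kind]]
def slot(kind,x,y,rel): # mm in tray, deg
    c=TR[:2]+rot(TR[2])@(np.array([x,y])/1e3); return pick(kind,[*c,TR[2]+rd(rel)])
def nxt(T,z): print("target",np.round(T[:2],4),np.degrees(T[2]).round(2)); go(T[0],T[1],z,T[2])
def st(): p,a,s=pose(); print(p.round(4),np.degrees(a).round(2),"F",s["force"].round(1),"w",s["gripper_width"].round(4),"t",s["time_s"],"q",s["q"].round(2))
E
python3 - <<'E'
from m import *
st(); nxt(pick("corner",[.4331,.1194,rd(87.78)]),.008)
print("slots"); nxt(slot("corner",24.5,75,180),.1)
E
```

```text
Traceback (most recent call last):
  File "m.py", line 21, in st
    def st(): p,a,s=pose(); print(p.round(4),np.degrees(a).round(2),"F",s["force"].round(1),"w",s["gripper_width"].round(4),"t",s["time_s"],"q",s["q"].round(2))
                                                                                                ^^^^^^^^^^^^^^^^^^^^^^^^
AttributeError: 'float' object has no attribute 'round'
```

arm_command(plan=[-0.0006, 0.0006, 0.02, 0, 0, 0, 0.018, 0, 0, 0, 0.0115, 0, 0, 0, 0, 0, 0, 0, 0, 0])

```text
time_s: 20.95
eef_pos: [0.4463, 0.1068, 0.0099]
ee_rot: [0.4, 0.916, 0.0, 0.001]
force: [-0.1, -0.7, 0.2]
gripper_width: 0.0339
finger_force: 0.0
```

arm_command(plan=[0, 0, 0, 0, 0, 0, 0, 0, 0, 0, 0, 0, 0, 0, 0, 0, 0, 0, 0, 0, 0, 0, 0, 0, 0, 0, -0.01, 0, 0, 0, -0.02, 0, 0, 0, -0.03, 0, 0, 0, -0.02, 0, 0, 0, 0, 0, 0, 0, 0, 0], hand=1)

```text
time_s: 22.15
eef_pos: [0.4454, 0.1068, 0.0889]
ee_rot: [0.4, 0.916, 0.0, 0.0]
force: [-0.0, 0.5, 0.3]
gripper_width: 0.0004
finger_force: 0.0
```

```bash
sed -i 's/s\["gripper_width"\].round(4)/round(s["gripper_width"],4)/' m.py
python3 - <<'E'
from m import *
st(); print("slots"); nxt(slot("corner",24.5,75,180),.088)
E
```

```text
[0.4454 0.1068 0.0889] 132.79 F [-0.   0.5  0.3] w 0.0004 t 22.15 q [-0.01 -0.1   2.11 -0.    1.13 -0.76]
slots
target [ 0.6018 -0.0895] 137.08
shift mm [-250.2  -18.6    0.9] spin,q6 options [(np.float64(3.067), np.float64(1.99)), (np.float64(-0.075), np.float64(-1.16))] now q6 -0.76 psi 2.3176
```

```bash
python3 - <<'E'
from m import *
t=grab("top","top6.npz"); s=grab("side","side6.npz")
for nm,cs in (("both",[t,s]),("t",[t]),("s",[s])): refine("corner",[.433,.119,rd(87.5)],cs,wid=5)
a=cv2.resize(t["image"][185:245,215:315,::-1],None,fx=5,fy=5,interpolation=2); b=cv2.resize(s["image"][185:245,210:310,::-1],None,fx=5,fy=5,interpolation=2)
cv2.imwrite("pics/c10.png",np.vstack([a,b]))
E
```

```text
corner [0.4323 0.1199] yaw 87.74 n 108 rms mm 1.05
corner [0.4328 0.1192] yaw 86.99 n 39 rms mm 0.97
corner [0.4322 0.1202] yaw 87.84 n 67 rms mm 0.74
```

View pics/c10.png

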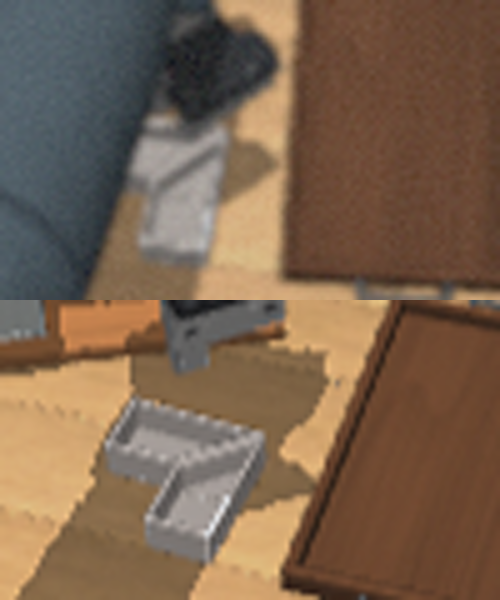

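The dish is still where it was; the gripper came up empty. I'll repeat the grasp lower and check the width before lifting.

arm_command(plan=[0, 0, 0.03, 0, 0, 0, 0, 0, 0, 0, 0, 0, 0, 0, 0, 0, 0, 0, 0, 0, 0, 0, 0, 0], hand=0.28)

```text
time_s: 22.85
eef_pos: [0.446, 0.1068, 0.0595]
ee_rot: [0.4, 0.916, 0.0, 0.001]
force: [-0.4, -0.0, 0.9]
gripper_width: 0.0337
finger_force: 0.0
```

arm_command(plan=[0, 0, 0.03, 0, 0, 0, 0.015, 0, 0, 0, 0.0065, 0, 0, 0, 0, 0, 0, 0, 0, 0])

```text
time_s: 23.35
eef_pos: [0.4462, 0.1068, 0.0081]
ee_rot: [0.4, 0.916, 0.0, 0.001]
force: [1.3, -0.1, 0.3]
gripper_width: 0.0342
finger_force: 0.0
```

arm_command(plan=[0, 0, 0, 0, 0, 0, 0, 0, 0, 0, 0, 0, 0, 0, 0, 0, 0, 0, 0, 0], hand=1)

```text
time_s: 23.85
eef_pos: [0.4454, 0.1068, 0.0074]
ee_rot: [0.4, 0.916, 0.0, 0.0]
force: [0.2, 0.3, 0.5]
gripper_width: 0.0005
finger_force: 0.0
```

arm_command(plan=[0, 0, 0, 0, 0, 0, 0, 0, 0, 0, -0.002, 0, 0, 0, -0.002, 0])

```text
time_s: 24.25
eef_pos: [0.4454, 0.1068, 0.0114]
ee_rot: [0.4, 0.916, -0.0, -0.0]
force: [-0.5, 0.1, -0.5]
gripper_width: 0.0001
finger_force: 0.0
```

```bash
python3 - <<'E'
from m import *
s=load("side6.npz");t=load("top6.npz")
for c in (s,t): print(proj(c,[[.4454,.1068,.0889],[.4454,.1068,.108],[.4446,.1069,.028]]).round(1))
p=[.4327,.1199,rd(87.75)]
for c in (s,t):
    print("divider ends",proj(c,[[*(p[:2]+rot(p[2])@np.array(q)),.028] for q in ((-.046,-.046),(-.012,-.012),(-.004,-.004))]).round(1))
s7=grab("side","side7.npz")
a=cv2.resize(s7["image"][180:240,205:285,::-1],None,fx=8,fy=8,interpolation=2)
cv2.imwrite("pics/c11.png",a)
E
```

```text
[[247.8 202.5]
 [247.5 198.3]
 [248.7 215.7]]
[[246.8 208.5]
 [246.4 205.6]
 [247.7 217.5]]
divider ends [[262.  211.3]
 [248.5 215.7]
 [245.3 216.8]]
divider ends [[258.9 210.1]
 [247.5 217.6]
 [244.8 219.4]]
```

View pics/c11.png

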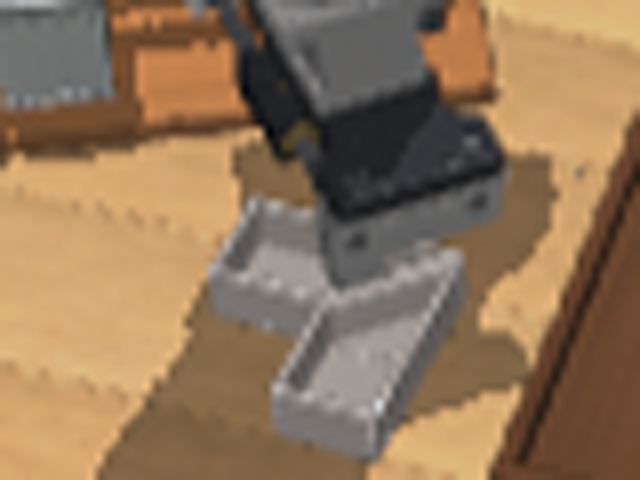

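Closed fingers end at crop (347,283), right at the divider's top edge, so the real finger ends seem higher than reported. I'll open and feel downward for the base in small steps.

arm_command(plan=[0, 0, 0, 0, 0, 0, 0, 0, 0, 0, 0, 0, 0, 0, 0, 0, 0, 0, 0, 0, 0, 0, 0, 0], hand=0.28)

```text
time_s: 24.9
eef_pos: [0.4454, 0.1068, 0.0112]
ee_rot: [0.4, 0.916, 0.0, -0.0]
force: [-0.7, -0.3, 1.0]
gripper_width: 0.0339
finger_force: 0.0
```

arm_command(plan=[0, 0, 0.003, 0, 0, 0, 0.003, 0, 0, 0, 0.002, 0, 0, 0, 0, 0])

```text
time_s: 25.3
eef_pos: [0.4449, 0.1068, 0.0028]
ee_rot: [0.4, 0.916, -0.0, -0.0]
force: [0.2, -0.3, 0.5]
gripper_width: 0.0337
finger_force: 0.0
```

arm_command(plan=[0, 0, 0.001, 0, 0, 0, 0.001, 0, 0, 0, 0.001, 0, 0, 0, 0, 0])

```text
time_s: 25.7
eef_pos: [0.4453, 0.1068, 0.0002]
ee_rot: [0.4, 0.916, -0.0, -0.0]
force: [-0.6, -0.9, 0.5]
gripper_width: 0.0332
finger_force: 0.0
```

Reported height 0.000 with no contact confirms it: the finger ends are higher than the reported TCP. Going further down carefully.

arm_command(plan=[0, 0, 0.002, 0, 0, 0, 0.002, 0, 0, 0, 0.002, 0, 0, 0, 0, 0])

```text
time_s: 26.1
eef_pos: [0.4451, 0.1068, -0.0061]
ee_rot: [0.4, 0.916, -0.0, -0.0]
force: [0.1, -0.5, -0.4]
gripper_width: 0.0338
finger_force: 0.0
```

arm_command(plan=[0, 0, 0.001, 0, 0, 0, 0.001, 0, 0, 0, 0.001, 0, 0, 0, 0, 0])

```text
time_s: 26.5
eef_pos: [0.4453, 0.1068, -0.0089]
ee_rot: [0.4, 0.916, -0.0, -0.0]
force: [0.3, -0.4, 0.7]
gripper_width: 0.0337
finger_force: 0.0
```

arm_command(plan=[0, 0, 0, 0, 0, 0, 0, 0, 0, 0, 0, 0, 0, 0, 0, 0, 0, 0, 0, 0, 0, 0, 0, 0], hand=1)

```text
time_s: 27.1
eef_pos: [0.4453, 0.1067, -0.0087]
ee_rot: [0.4, 0.916, -0.0, -0.0]
force: [-0.9, -0.1, 0.7]
gripper_width: 0.0084
finger_force: 30.0
```

Gripped at 8.4 mm, so the finger ends lie about 19 mm above the reported point. Lifting and carrying to its slot.

arm_command(plan=[0, 0, -0.01, 0, 0, 0, -0.02, 0, 0, 0, -0.03, 0, 0, 0, -0.02, 0, -0.0419, -0.0031, 0, 0, -0.0419, -0.0031, 0, 0, -0.0419, -0.0031, 0, 0, -0.0419, -0.0031, 0, 0, -0.0419, -0.0031, 0, 0, -0.0419, -0.0031, 0, 0, 0, 0, 0, -0.075, 0, 0, 0, 0, 0, 0, 0, 0, 0, 0, 0, 0])

```text
time_s: 28.5
eef_pos: [0.602, -0.0895, 0.0713]
ee_rot: [0.366, 0.931, 0.0, -0.0]
force: [0.2, 0.6, -0.7]
gripper_width: 0.0086
finger_force: 30.0
```

```bash
python3 - <<'E'
from m import *
st(); go(.6025,-.0903,.02,rd(137.08))
t=grab("top","top8.npz"); s=grab("side","side8.npz")
p,a,_=pose(); yaw=a-rd(45); c=p[:2]-rot(yaw)@np.array([-.012,-.012])
for nm,cs in (("both",[t,s]),("t",[t]),("s",[s])):
    q=refine("corner",[*c,yaw],cs,z0=p[2]+.0087,wid=4); print(" vs expected mm",((q[:2]-c)*1e3).round(1),np.degrees(q[2]-yaw).round(2))
E
```

```text
[ 0.602  -0.0895  0.0713] 137.08 F [ 0.2  0.6 -0.7] w 0.0086 t 28.5 q [-0.33  0.27  1.74  0.    1.13 -1.16]
shift mm [-0.9 -0.2 51.3] spin,q6 options [(np.float64(3.142), np.float64(1.99)), (np.float64(-0.0), np.float64(-1.16))] now q6 -1.16 psi 2.3925
corner [ 0.5854 -0.0764] yaw 91.39 n 109 rms mm 1.56
 vs expected mm [-4.3  1.7] -0.72
corner [ 0.5847 -0.0783] yaw 88.85 n 54 rms mm 2.13
 vs expected mm [-5.  -0.3] -3.26
corner [ 0.5858 -0.076 ] yaw 91.81 n 57 rms mm 1.06
 vs expected mm [-4.  2.] -0.3
```

arm_command(plan=[0.0142, 0, 0, 0, 0, 0, 0, 0, 0, 0, 0.02, 0, 0, 0, 0.02, 0, 0, 0, 0.015, 0, 0, 0, 0.008, 0, 0, 0, 0.004, 0, 0, 0, 0.003, 0, 0, 0, 0, 0])

```text
time_s: 29.5
eef_pos: [0.5925, -0.0808, 0.0015]
ee_rot: [0.366, 0.931, 0.0, 0.0]
force: [1.0, 0.3, -1.8]
gripper_width: 0.0084
finger_force: 30.0
```

arm_command(plan=[-0.0021, 0.0021, 0, 0, -0.0021, 0.0021, 0, 0, -0.0014, 0.0014, 0, 0, 0, 0, 0, 0])

```text
time_s: 29.9
eef_pos: [0.6006, -0.0805, 0.0016]
ee_rot: [0.366, 0.931, 0.0, 0.0]
force: [0.2, 0.2, -0.6]
gripper_width: 0.0086
finger_force: 30.0
```

arm_command(plan=[-0.0007, 0.0007, 0, 0, -0.0007, 0.0007, 0, 0, 0, 0, 0, 0])

```text
time_s: 30.2
eef_pos: [0.6021, -0.0803, 0.0013]
ee_rot: [0.366, 0.931, -0.0, 0.0]
force: [-0.5, -0.2, -1.2]
gripper_width: 0.0087
finger_force: 30.0
```

arm_command(plan=[-0.0007, 0.0007, 0, 0, -0.0007, 0.0007, 0, 0, 0, 0, 0, 0])

```text
time_s: 30.5
eef_pos: [0.6041, -0.0803, 0.0013]
ee_rot: [0.366, 0.931, 0.0, 0.0]
force: [0.0, 0.0, -0.8]
gripper_width: 0.0086
finger_force: 30.0
```

arm_command(plan=[-0.0007, 0.0007, 0, 0, -0.0007, 0.0007, 0, 0, 0, 0, 0, 0])

```text
time_s: 30.8
eef_pos: [0.6055, -0.0801, 0.0011]
ee_rot: [0.366, 0.931, -0.0, -0.001]
force: [-1.5, -0.6, 0.3]
gripper_width: 0.0083
finger_force: 30.0
```

arm_command(plan=[-0.0007, 0.0007, 0, 0, 0, 0, 0, 0])

```text
time_s: 31.0
eef_pos: [0.6058, -0.0799, 0.0009]
ee_rot: [0.366, 0.931, -0.0, -0.001]
force: [-5.8, 0.2, 2.2]
gripper_width: 0.0087
finger_force: 30.0
```

arm_command(plan=[-0.0007, 0.0007, 0, 0, 0, 0, 0, 0])

```text
time_s: 31.2
eef_pos: [0.6059, -0.0799, 0.0009]
ee_rot: [0.366, 0.931, -0.001, -0.003]
force: [-8.3, -0.1, 4.1]
gripper_width: 0.0087
finger_force: 30.0
```

arm_command(plan=[-0.0007, 0.0007, 0, 0, 0, 0, 0, 0])

```text
time_s: 31.4
eef_pos: [0.6059, -0.0799, 0.0008]
ee_rot: [0.366, 0.931, -0.001, -0.004]
force: [-12.0, -0.5, 5.9]
gripper_width: 0.0086
finger_force: 30.0
```

arm_command(plan=[0.0019, -0.0019, 0, 0, 0.0019, -0.0019, 0, 0, 0, 0, 0, 0, -0.0021, -0.0021, 0, 0, -0.0021, -0.0021, 0, 0, -0.0021, -0.0021, 0, 0, 0, 0, 0, 0])

```text
time_s: 32.1
eef_pos: [0.6041, -0.0897, 0.0013]
ee_rot: [0.366, 0.931, 0.0, 0.0]
force: [-1.0, 0.1, -1.0]
gripper_width: 0.0089
finger_force: 30.0
```

arm_command(plan=[-0.0007, -0.0007, 0, 0, -0.0007, -0.0007, 0, 0, 0, 0, 0, 0])

```text
time_s: 32.4
eef_pos: [0.604, -0.0912, 0.0013]
ee_rot: [0.366, 0.931, 0.0, 0.0]
force: [0.3, 0.5, -1.2]
gripper_width: 0.0087
finger_force: 30.0
```

arm_command(plan=[-0.0007, -0.0007, 0, 0, -0.0007, -0.0007, 0, 0, 0, 0, 0, 0])

```text
time_s: 32.7
eef_pos: [0.6039, -0.0927, 0.0012]
ee_rot: [0.366, 0.931, 0.0, -0.0]
force: [-1.1, 2.2, -0.4]
gripper_width: 0.0086
finger_force: 30.0
```

arm_command(plan=[-0.0007, -0.0007, 0, 0, 0, 0, 0, 0])

```text
time_s: 32.9
eef_pos: [0.6039, -0.0929, 0.0012]
ee_rot: [0.366, 0.931, 0.001, -0.001]
force: [0.2, 5.3, 0.7]
gripper_width: 0.0092
finger_force: 30.0
```

arm_command(plan=[-0.0007, -0.0007, 0, 0, 0, 0, 0, 0])

```text
time_s: 33.1
eef_pos: [0.604, -0.093, 0.0013]
ee_rot: [0.366, 0.931, 0.002, -0.001]
force: [-0.6, 9.1, 1.6]
gripper_width: 0.0087
finger_force: 30.0
```

arm_command(plan=[0.0018, 0.0018, 0, 0, 0.0018, 0.0018, 0, 0, 0, 0, 0.002, 0, 0, 0, 0.0015, 0, 0, 0, 0.001, 0, 0, 0, 0, 0, 0, 0, 0, 0])

```text
time_s: 33.8
eef_pos: [0.6039, -0.0904, -0.0027]
ee_rot: [0.366, 0.931, -0.0, -0.0]
force: [-3.0, -0.3, 5.6]
gripper_width: 0.0091
finger_force: 30.0
```

arm_command(plan=[0, 0, 0, 0, 0, 0, 0, 0, 0, 0, 0, 0, 0, 0, 0, 0, 0, 0, -0.02, 0, 0, 0, -0.03, 0, 0, 0, -0.04, 0, 0, 0, -0.04, 0, 0, 0, 0, 0], hand=0.28)

```text
time_s: 34.7
eef_pos: [0.6082, -0.0913, 0.1338]
ee_rot: [0.366, 0.931, 0.0, 0.006]
force: [1.1, -0.1, -0.4]
gripper_width: 0.0337
finger_force: 0.0
```

```bash
sed -i 's/^TR=.*/TR=np.array([.5137,-.0557,rd(-87.92)])/' m.py; python3 - <<'E'
from m import *
st()
t=grab("top","top9.npz"); s=grab("side","side9.npz")
q=[*(TR[:2]+rot(TR[2])@np.array([.0250,.0760])),TR[2]+np.pi]; print("nominal placed",np.round(q,4))
for cs in ([t,s],[t],[s]): refine("corner",q,cs,z0=.006)
for k,v in dict(long=[.4203,-.4044,rd(178.4)],twin=[.561,-.3935,rd(-127.8)],A=[.5395,-.2523,rd(-48.8)],B=[.3715,-.2567,rd(51.9)]).items():
    n="corner" if k in "AB" else k; print(k,end=" "); q=refine(n,v,[t,s]); nxt(pick(n,q),.05)
E
```

```text
[ 0.6082 -0.0913  0.1338] 137.09 F [ 1.1 -0.1 -0.4] w 0.0337 t 34.7 q [-0.33  0.2   1.7   0.    1.22 -1.16]
nominal placed [ 0.5906 -0.0779  1.6071]
corner [ 0.5884 -0.0766] yaw 93.12 n 128 rms mm 1.43
corner [ 0.5879 -0.0768] yaw 94.02 n 65 rms mm 1.49
corner [ 0.5891 -0.0764] yaw 92.08 n 63 rms mm 1.17
long long [ 0.4203 -0.4044] yaw 178.58 n 139 rms mm 1.46
target [ 0.4388 -0.3828] 268.58
shift mm [ -77.9 -327.1   77.7] spin,q6 options [(np.float64(3.988), np.float64(2.25)), (np.float64(0.847), np.float64(-0.89))] now q6 -1.16 psi 2.3926
twin twin [ 0.5609 -0.3936] yaw -128.0 n 96 rms mm 1.01
target [ 0.5609 -0.3936] -38.0
shift mm [-174.6 -251.9   77.7] spin,q6 options [(np.float64(3.056), np.float64(1.46)), (np.float64(-0.086), np.float64(-1.68))] now q6 -1.16 psi 2.3926
A corner [ 0.5395 -0.2523] yaw -48.74 n 144 rms mm 1.1
target [ 0.5225 -0.2512] -3.74
shift mm [ -49.6 -173.8   77.7] spin,q6 options [(np.float64(2.458), np.float64(0.99)), (np.float64(-0.684), np.float64(-2.15))] now q6 -1.16 psi 2.3926
B corner [ 0.3715 -0.2567] yaw 51.86 n 138 rms mm 1.13
target [ 0.3735 -0.2735] 96.86
shift mm [  44.4 -291.6   77.7] spin,q6 options [(np.float64(3.844), np.float64(2.14)), (np.float64(0.702), np.float64(-1.0))] now q6 -1.16 psi 2.3926
```

arm_command(plan=[-0.0124, -0.0435, 0, 0, -0.0124, -0.0435, 0, 0, -0.0124, -0.0435, 0, 0, -0.0124, -0.0435, 0, 0, 0, 0, 0, -0.1368, 0, 0, 0, -0.1368, 0, 0, 0, -0.1368, 0, 0, 0, -0.1368, 0, 0, 0, -0.1368, 0, 0, 0.035, 0, 0, 0, 0.035, 0, 0, 0, 0.025, 0, 0, 0, 0, 0, 0, 0, 0, 0, 0, 0, 0, 0])

```text
time_s: 36.3
eef_pos: [0.5226, -0.2518, 0.0329]
ee_rot: [0.032, 0.999, -0.001, 0.001]
force: [0.5, -0.2, 0.2]
gripper_width: 0.0337
finger_force: 0.0
```

```bash
python3 - <<'E'
from m import *
st(); nxt([.5225,-.2512,rd(-3.74)],-.0085)
E
```

```text
[ 0.5226 -0.2518  0.0329] 176.28 F [ 0.5 -0.2  0.2] w 0.0337 t 36.3 q [-0.64  0.27  1.83  0.    1.04 -2.15]
target [ 0.5225 -0.2512] -3.74
shift mm [ 0.1  0.6 41.4] spin,q6 options [(np.float64(3.142), np.float64(0.99)), (np.float64(0.0), np.float64(-2.15))] now q6 -2.15 psi 3.0766
```

arm_command(plan=[0, 0.0006, 0.018, 0, 0, 0, 0.014, 0, 0, 0, 0.009, 0, 0, 0, 0, 0, 0, 0, 0, 0])

```text
time_s: 36.8
eef_pos: [0.522, -0.2508, -0.009]
ee_rot: [0.032, 0.999, -0.0, 0.0]
force: [1.1, -0.8, 0.2]
gripper_width: 0.0338
finger_force: 0.0
```

arm_command(plan=[0, 0, 0, 0, 0, 0, 0, 0, 0, 0, 0, 0, 0, 0, 0, 0, 0, 0, 0, 0, 0, 0, 0, 0], hand=1)

```text
time_s: 37.4
eef_pos: [0.522, -0.2507, -0.0089]
ee_rot: [0.033, 0.999, -0.0, 0.0]
force: [-0.5, 0.1, 3.8]
gripper_width: 0.0085
finger_force: 30.0
```

```bash
python3 - <<'E'
from m import *
st()
t=grab("top","top10.npz"); s=grab("side","side10.npz"); p,a,_=pose()
refine("corner",[.5395,-.2523,rd(-48.7)],[t,s]); T=slot("corner",-25,75.3,0); T[2]+=np.pi*1
nxt(T,.08)
E
```

```text
[ 0.522  -0.2507 -0.0089] 176.27 F [-0.5  0.1  3.8] w 0.0085 t 37.4 q [-0.64  0.33  1.84  0.    0.97 -2.15]
corner [ 0.5394 -0.2526] yaw -48.5 n 117 rms mm 1.56
target [ 0.5756 -0.0164] 137.08
shift mm [-38.2 237.3 -88.9] spin,q6 options [(np.float64(3.826), np.float64(2.09)), (np.float64(0.684), np.float64(-1.05))] now q6 -2.15 psi 3.0766
```

arm_command(plan=[0, 0, -0.01, 0, 0, 0, -0.02, 0, 0, 0, -0.03, 0, 0, 0, -0.02, 0, -0.0063, 0.0396, 0, 0, -0.0063, 0.0396, 0, 0, -0.0063, 0.0396, 0, 0, -0.0063, 0.0396, 0, 0, -0.0063, 0.0396, 0, 0, -0.0063, 0.0396, 0, 0, 0, 0, 0, 0.1368, 0, 0, 0, 0.1368, 0, 0, 0, 0.1368, 0, 0, 0, 0.1368, 0, 0, 0, 0.1368, 0, 0, 0, 0, 0, 0, 0, 0])

```text
time_s: 39.2
eef_pos: [0.5747, -0.016, 0.0708]
ee_rot: [0.364, 0.931, -0.0, -0.0]
force: [0.2, -0.1, -2.0]
gripper_width: 0.0088
finger_force: 30.0
```

```bash
python3 - <<'E'
from m import *
st(); go(.5752,-.0161,.0,rd(137.08))
E
```

```text
[ 0.5747 -0.016   0.0708] 137.25 F [ 0.2 -0.1 -2. ] w 0.0088 t 39.2 q [-0.22  0.2   1.83 -0.    1.11 -1.05]
shift mm [-0.4  0.2 70.8] spin,q6 options [(np.float64(3.145), np.float64(2.09)), (np.float64(0.003), np.float64(-1.05))] now q6 -1.05 psi 2.3955
```

arm_command(plan=[-0.0004, 0.0002, 0.02, 0.003, 0, 0, 0.02, 0, 0, 0, 0, 0, 0, 0, 0.004, 0, 0, 0, 0.003, 0, 0, 0, 0.002, 0, 0, 0, 0, 0])

```text
time_s: 39.9
eef_pos: [0.5756, -0.0161, 0.0221]
ee_rot: [0.367, 0.93, 0.0, 0.0]
force: [0.1, 0.4, 0.1]
gripper_width: 0.0088
finger_force: 30.0
```

arm_command(plan=[0, 0, 0.003, 0, 0, 0, 0.003, 0, 0, 0, 0.003, 0, 0, 0, 0, 0])

```text
time_s: 40.3
eef_pos: [0.5749, -0.016, 0.0121]
ee_rot: [0.367, 0.93, -0.0, -0.001]
force: [-1.0, -0.0, -1.7]
gripper_width: 0.0086
finger_force: 30.0
```

arm_command(plan=[0, 0, 0.003, 0, 0, 0, 0.003, 0, 0, 0, 0.002, 0, 0, 0, 0, 0])

```text
time_s: 40.7
eef_pos: [0.575, -0.016, 0.0043]
ee_rot: [0.367, 0.93, -0.0, -0.0]
force: [0.8, -0.3, -1.6]
gripper_width: 0.0088
finger_force: 30.0
```

arm_command(plan=[0, 0, 0.003, 0, 0, 0, 0.003, 0, 0, 0, 0.0015, 0, 0, 0, 0, 0, 0, 0, 0, 0])

```text
time_s: 41.2
eef_pos: [0.5754, -0.0161, -0.0028]
ee_rot: [0.367, 0.93, 0.0, 0.0]
force: [0.7, -0.3, -1.6]
gripper_width: 0.0089
finger_force: 30.0
```

arm_command(plan=[0, 0, 0, 0, 0, 0, 0, 0, 0, 0, 0, 0, 0, 0, 0, 0, 0, 0, -0.02, 0, 0, 0, -0.03, 0, 0, 0, -0.04, 0, 0, 0, -0.04, 0, 0, 0, 0, 0, 0, 0, 0, 0], hand=0.28)

```text
time_s: 42.2
eef_pos: [0.576, -0.0162, 0.1283]
ee_rot: [0.367, 0.93, 0.0, 0.001]
force: [-0.5, -0.4, -1.5]
gripper_width: 0.0336
finger_force: 0.0
```

```bash
python3 - <<'E'
from m import *
st()
t=grab("top","top11.npz"); s=grab("side","side11.npz")
for k,v in dict(long=[.4203,-.4044,rd(178.4)],twin=[.561,-.3935,rd(-127.8)],B=[.3715,-.2567,rd(51.9)]).items():
    n="corner" if k in "AB" else k; print(k,end=" "); q=refine(n,v,[t,s]); nxt(pick(n,q),-.009)
E
```

```text
[ 0.576  -0.0162  0.1283] 136.92 F [-0.5 -0.4 -1.5] w 0.0336 t 42.2 q [-0.22  0.13  1.8   0.    1.21 -1.04]
long long [ 0.4204 -0.4043] yaw 178.53 n 139 rms mm 1.42
target [ 0.439  -0.3828] 268.53
shift mm [-151.8 -360.4  134.7] spin,q6 options [(np.float64(3.986), np.float64(2.26)), (np.float64(0.845), np.float64(-0.89))] now q6 -1.04 psi 2.3896
twin twin [ 0.561  -0.3935] yaw -127.97 n 96 rms mm 1.05
target [ 0.561  -0.3935] -37.97
shift mm [-248.2 -284.9  134.7] spin,q6 options [(np.float64(3.052), np.float64(1.46)), (np.float64(-0.089), np.float64(-1.68))] now q6 -1.04 psi 2.3896
B corner [ 0.3715 -0.2567] yaw 51.85 n 138 rms mm 1.19
target [ 0.3735 -0.2736] 96.85
shift mm [ -29.4 -325.4  134.7] spin,q6 options [(np.float64(3.841), np.float64(2.14)), (np.float64(0.699), np.float64(-1.0))] now q6 -1.04 psi 2.3896
```

arm_command(plan=[-0.0042, -0.0465, 0, 0, -0.0042, -0.0465, 0, 0, -0.0042, -0.0465, 0, 0, -0.0042, -0.0465, 0, 0, -0.0042, -0.0465, 0, 0, -0.0042, -0.0465, 0, 0, -0.0042, -0.0465, 0, 0, 0, 0, 0, 0.1398, 0, 0, 0, 0.1398, 0, 0, 0, 0.1398, 0, 0, 0, 0.1398, 0, 0, 0, 0.1398, 0, 0, 0.035, 0, 0, 0, 0.035, 0, 0, 0, 0.025, 0, 0, 0, 0, 0, 0, 0, 0, 0, 0, 0, 0, 0])

```text
time_s: 44.1
eef_pos: [0.3751, -0.2746, 0.0333]
ee_rot: [0.664, 0.748, -0.0, 0.001]
force: [0.3, -0.5, -0.1]
gripper_width: 0.0339
finger_force: 0.0
```

```bash
python3 - <<'E'
from m import *
st(); nxt([.3735,-.2736,rd(96.85)],-.0085)
t=grab("top","top12.npz"); s=grab("side","side12.npz")
for n,x,y,r in (("corner",25,76,180),("corner",-25,75.3,0)):
    q=[*(TR[:2]+rot(TR[2])@np.array([x,y])/1e3),TR[2]+rd(r)]; print("nominal",np.round(q[:2],4)); refine(n,q,[t,s],z0=.006)
E
```

```text
[ 0.3751 -0.2746  0.0333] 96.86 F [ 0.3 -0.5 -0.1] w 0.0339 t 44.1 q [-0.88  0.01  2.12  0.    1.01 -1.  ]
target [ 0.3735 -0.2736] 96.85
shift mm [ 1.2 -1.5 41.8] spin,q6 options [(np.float64(3.142), np.float64(2.14)), (np.float64(0.0), np.float64(-1.0))] now q6 -1.0 psi 1.6906
nominal [ 0.5906 -0.0779]
corner [ 0.5948 -0.0744] yaw 80.32 n 41 rms mm 2.29
nominal [ 0.588 -0.028]
corner [ 0.5866 -0.0257] yaw -88.2 n 64 rms mm 1.28
```

arm_command(plan=[0.0012, -0.0015, 0.018, 0, 0, 0, 0.014, 0, 0, 0, 0.0095, 0, 0, 0, 0, 0, 0, 0, 0, 0])

```text
time_s: 44.7
eef_pos: [0.3733, -0.2733, -0.0086]
ee_rot: [0.664, 0.748, -0.0, 0.0]
force: [0.2, -0.0, 0.1]
gripper_width: 0.0338
finger_force: 0.0
```

arm_command(plan=[0, 0, 0, 0, 0, 0, 0, 0, 0, 0, 0, 0, 0, 0, 0, 0, 0, 0, 0, 0, 0, 0, 0, 0], hand=1)

```text
time_s: 45.3
eef_pos: [0.373, -0.2731, -0.0089]
ee_rot: [0.663, 0.748, -0.0, 0.0]
force: [-0.6, 0.1, 4.3]
gripper_width: 0.0089
finger_force: 30.0
```

```bash
python3 - <<'E'
from m import *
st(); T=slot("corner",24.8,-25,90); nxt(T,.08)
p,a,_=pose(); al=np.array([np.cos(a),np.sin(a)]); e=(p[:2]-[.3735,-.2736])@al; u=np.array([np.cos(T[2]),np.sin(T[2])]); print("along err",e,"adj target",T[:2]+e*u)
E
```

```text
[ 0.373  -0.2731 -0.0089] 96.87 F [-0.6  0.1  4.3] w 0.0089 t 45.3 q [-0.88  0.09  2.14 -0.    0.91 -1.  ]
target [ 0.4781 -0.0938] 47.08
shift mm [165.5 125.7 -88.9] spin,q6 options [(np.float64(0.869), np.float64(0.32))] now q6 -1.0 psi 1.6907
along err 0.0005295490094957447 adj target [ 0.47842064 -0.09343087]
```

arm_command(plan=[0, 0, -0.01, 0, 0, 0, -0.02, 0, 0, 0, -0.03, 0, 0, 0, -0.02, 0, 0.0332, 0.0252, 0, 0, 0.0332, 0.0252, 0, 0, 0.0332, 0.0252, 0, 0, 0.0332, 0.0252, 0, 0, 0.0332, 0.0252, 0, 0, 0, 0, 0, 0.1241, 0, 0, 0, 0.1241, 0, 0, 0, 0.1241, 0, 0, 0, 0.1241, 0, 0, 0, 0.1241, 0, 0, 0, 0.1241, 0, 0, 0, 0.1241, 0, 0, 0, 0, 0, 0, 0, 0])

```text
time_s: 47.1
eef_pos: [0.478, -0.0929, 0.0708]
ee_rot: [0.916, 0.401, -0.0, -0.0]
force: [0.1, 0.9, -1.6]
gripper_width: 0.0086
finger_force: 30.0
```

```bash
python3 - <<'E'
from m import *
st(); go(.4784,-.0934,.022,rd(47.08))
E
```

```text
[ 0.478  -0.0929  0.0708] 47.24 F [ 0.1  0.9 -1.6] w 0.0086 t 47.1 q [-0.43 -0.    2.05  0.    1.09  0.32]
shift mm [-0.1  0.6 48.8] spin,q6 options [(np.float64(0.003), np.float64(0.32))] now q6 0.32 psi 0.8245
```

arm_command(plan=[-0.0001, 0.0006, 0.02, 0.003, 0, 0, 0.02, 0, 0, 0, 0, 0, 0, 0, 0.004, 0, 0, 0, 0.003, 0, 0, 0, 0.002, 0, 0, 0, 0, 0])

```text
time_s: 47.8
eef_pos: [0.4787, -0.0936, 0.022]
ee_rot: [0.917, 0.398, 0.0, 0.0]
force: [0.2, 1.1, -1.3]
gripper_width: 0.0087
finger_force: 30.0
```

arm_command(plan=[0, 0, 0.003, 0, 0, 0, 0.003, 0, 0, 0, 0.003, 0, 0, 0, 0, 0])

```text
time_s: 48.2
eef_pos: [0.4781, -0.0933, 0.0122]
ee_rot: [0.917, 0.398, -0.0, -0.0]
force: [0.2, -0.3, -1.5]
gripper_width: 0.0088
finger_force: 30.0
```

arm_command(plan=[0, 0, 0.003, 0, 0, 0, 0.003, 0, 0, 0, 0.002, 0, 0, 0, 0, 0])

```text
time_s: 48.6
eef_pos: [0.4782, -0.0934, 0.0044]
ee_rot: [0.917, 0.398, -0.0, -0.0]
force: [0.1, -0.2, -1.4]
gripper_width: 0.0084
finger_force: 30.0
```

arm_command(plan=[0, 0, 0.003, 0, 0, 0, 0.003, 0, 0, 0, 0.0017, 0, 0, 0, 0, 0, 0, 0, 0, 0])

```text
time_s: 49.1
eef_pos: [0.4785, -0.0935, -0.0029]
ee_rot: [0.917, 0.398, -0.0, -0.0]
force: [-0.4, -0.5, 1.1]
gripper_width: 0.0088
finger_force: 30.0
```

arm_command(plan=[0, 0, 0, 0, 0, 0, 0, 0, 0, 0, 0, 0, 0, 0, 0, 0, 0, 0, -0.02, 0, 0, 0, -0.03, 0, 0, 0, -0.04, 0, 0, 0, -0.04, 0, 0, 0, 0, 0, 0, 0, 0, 0], hand=0.28)

```text
time_s: 50.1
eef_pos: [0.4791, -0.0937, 0.1279]
ee_rot: [0.917, 0.398, 0.001, 0.001]
force: [-0.7, 0.6, -0.7]
gripper_width: 0.0339
finger_force: 0.0
```

```bash
python3 - <<'E'
from m import *
st()
t=grab("top","top13.npz"); s=grab("side","side13.npz")
for k,v in dict(long=[.4203,-.4044,rd(178.4)],twin=[.561,-.3935,rd(-127.8)]).items():
    print(k,end=" "); q=refine(k,v,[t,s]); nxt(pick(k,q),-.009)
E
```

```text
[ 0.4791 -0.0937  0.1279] 46.92 F [-0.7  0.6 -0.7] w 0.0339 t 50.1 q [-0.43 -0.08  2.01  0.    1.21  0.33]
long long [ 0.4205 -0.4042] yaw 178.77 n 140 rms mm 1.46
target [ 0.4389 -0.3826] 268.77
shift mm [-237.8  169.6  134.6] spin,q6 options [(np.float64(2.411), np.float64(2.25)), (np.float64(-0.73), np.float64(-0.89))] now q6 0.33 psi 0.8189
twin twin [ 0.5609 -0.3934] yaw -127.93 n 96 rms mm 0.99
target [ 0.5609 -0.3934] -37.93
shift mm [-162.4  266.1  134.6] spin,q6 options [(np.float64(1.481), np.float64(1.46)), (np.float64(-1.661), np.float64(-1.69))] now q6 0.33 psi 0.8189
```

arm_command(plan=[-0.0232, 0.038, 0, 0, -0.0232, 0.038, 0, 0, -0.0232, 0.038, 0, 0, -0.0232, 0.038, 0, 0, -0.0232, 0.038, 0, 0, -0.0232, 0.038, 0, 0, -0.0232, 0.038, 0, 0, 0, 0, 0, 0.1346, 0, 0, 0, 0.1346, 0, 0, 0, 0.1346, 0, 0, 0, 0.1346, 0, 0, 0, 0.1346, 0, 0, 0, 0.1346, 0, 0, 0, 0.1346, 0, 0, 0, 0.1346, 0, 0, 0, 0.1346, 0, 0, 0, 0.1346, 0, 0, 0, 0.1346])

```text
time_s: 52.0
eef_pos: [0.5608, -0.3929, 0.1241]
ee_rot: [0.945, -0.328, -0.002, -0.001]
force: [0.4, -0.4, -0.8]
gripper_width: 0.0334
finger_force: 0.0
```

arm_command(plan=[0, 0, 0.035, 0, 0, 0, 0.035, 0, 0, 0, 0.025, 0, 0, 0, 0, 0, 0, 0, 0, 0, 0, 0, 0, 0])

```text
time_s: 52.6
eef_pos: [0.5627, -0.3946, 0.0335]
ee_rot: [0.946, -0.325, 0.001, 0.0]
force: [0.0, -0.4, -0.3]
gripper_width: 0.0339
finger_force: 0.0
```

```bash
python3 - <<'E'
from m import *
st(); nxt([.5609,-.3934,rd(-37.93)],-.0085)
E
```

```text
[ 0.5627 -0.3946  0.0335] -37.91 F [ 0.  -0.4 -0.3] w 0.0339 t 52.6 q [-0.78  0.49  1.54  0.    1.11  1.46]
target [ 0.5609 -0.3934] -37.93
shift mm [-2.1  0.2 42. ] spin,q6 options [(np.float64(0.0), np.float64(1.46)), (np.float64(-3.141), np.float64(-1.69))] now q6 1.46 psi -0.6617
```

arm_command(plan=[-0.0015, 0, 0.018, 0, 0, 0, 0.014, 0, 0, 0, 0.0097, 0, 0, 0, 0, 0, 0, 0, 0, 0])

```text
time_s: 53.1
eef_pos: [0.5605, -0.3927, -0.0102]
ee_rot: [0.946, -0.325, -0.0, -0.0]
force: [-0.5, -0.3, 0.1]
gripper_width: 0.0339
finger_force: 0.0
```

arm_command(plan=[0, 0, 0, 0, 0, 0, 0, 0, 0, 0, 0, 0, 0, 0, 0, 0, 0, 0, 0, 0, 0, 0, 0, 0], hand=1)

```text
time_s: 53.7
eef_pos: [0.5609, -0.3932, -0.0092]
ee_rot: [0.946, -0.325, 0.0, 0.0]
force: [0.0, 0.4, 3.4]
gripper_width: 0.0089
finger_force: 30.0
```

```bash
python3 - <<'E'
from m import *
st(); T=slot("twin",-25,.3,0); nxt(T,.08)
p,a,_=pose(); al=np.array([np.cos(a),np.sin(a)]); e=(p[:2]-[.5609,-.3934])@al; u=np.array([np.cos(T[2]),np.sin(T[2])]); X=T[:2]+e*u; print("along err",e); nxt([*X,T[2]],.08)
E
```

```text
[ 0.5609 -0.3932 -0.0092] -37.91 F [0.  0.4 3.4] w 0.0089 t 53.7 q [-0.78  0.54  1.55 -0.    1.05  1.46]
target [ 0.5131 -0.0307] 2.08
shift mm [-260.4 -256.6  -89.2] spin,q6 options [(np.float64(-0.698), np.float64(1.25)), (np.float64(-3.84), np.float64(-1.89))] now q6 1.46 psi -0.6616
along err -0.00014166654135340482
target [ 0.513  -0.0307] 2.08
shift mm [-260.5 -256.5  -89.2] spin,q6 options [(np.float64(-0.698), np.float64(1.25)), (np.float64(-3.84), np.float64(-1.89))] now q6 1.46 psi -0.6616
```

arm_command(plan=[0, 0, -0.01, 0, 0, 0, -0.02, 0, 0, 0, -0.03, 0, 0, 0, -0.02, 0, -0.03256, -0.03206, 0, 0, -0.03256, -0.03206, 0, 0, -0.03256, -0.03206, 0, 0, -0.03256, -0.03206, 0, 0, -0.03256, -0.03206, 0, 0, -0.03256, -0.03206, 0, 0, -0.03256, -0.03206, 0, 0, -0.03256, -0.03206, 0, 0, 0, 0, 0, -0.1396, 0, 0, 0, -0.1396, 0, 0, 0, -0.1396, 0, 0, 0, -0.1396, 0, 0, 0, -0.1396, 0, 0, 0, 0, 0, 0, 0, 0])

```text
time_s: 55.6
eef_pos: [0.5127, -0.0304, 0.0706]
ee_rot: [1.0, 0.017, 0.0, -0.0]
force: [-0.2, 0.7, -0.2]
gripper_width: 0.0088
finger_force: 30.0
```

```bash
python3 - <<'E'
from m import *
st(); go(.513,-.0307,.022,rd(2.08))
t=grab("top","top14.npz"); s=grab("side","side14.npz")
for n,x,y,r in (("corner",25,76,180),("corner",-25,75.3,0),("corner",24.8,-25,90)):
    q=[*(TR[:2]+rot(TR[2])@np.array([x,y])/1e3),TR[2]+rd(r)]; print("nominal",np.round(q[:2],4)); refine(n,q,[t,s],z0=.006,wid=2.5)
E
```

```text
[ 0.5127 -0.0304  0.0706] 1.91 F [-0.2  0.7 -0.2] w 0.0088 t 55.6 q [-0.28  0.06  1.99  0.    1.09  1.26]
shift mm [ 0.3  0.3 48.6] spin,q6 options [(np.float64(-0.003), np.float64(1.25)), (np.float64(-3.144), np.float64(-1.89))] now q6 1.26 psi 0.0334
nominal [ 0.5906 -0.0779]
corner [ 0.5912 -0.0793] yaw 90.93 n 44 rms mm 2.31
nominal [ 0.588 -0.028]
corner [ 0.5854 -0.0258] yaw -87.53 n 25 rms mm 1.67
nominal [ 0.4896 -0.0814]
corner [ 0.4904 -0.0796] yaw -0.13 n 104 rms mm 1.59
```

arm_command(plan=[0.0003, 0.0003, 0.02, -0.003, 0, 0, 0.02, 0, 0, 0, 0, 0, 0, 0, 0.004, 0, 0, 0, 0.003, 0, 0, 0, 0.002, 0, 0, 0, 0, 0])

```text
time_s: 56.4
eef_pos: [0.5133, -0.0308, 0.0216]
ee_rot: [1.0, 0.02, 0.0, 0.0]
force: [0.2, 0.3, -0.4]
gripper_width: 0.0088
finger_force: 30.0
```

arm_command(plan=[0, 0, 0.003, 0, 0, 0, 0.003, 0, 0, 0, 0.003, 0, 0, 0, 0, 0])

```text
time_s: 56.8
eef_pos: [0.5126, -0.0306, 0.0118]
ee_rot: [1.0, 0.02, -0.001, -0.0]
force: [-0.4, 0.4, -1.7]
gripper_width: 0.0087
finger_force: 30.0
```

arm_command(plan=[0, 0, 0.003, 0, 0, 0, 0.003, 0, 0, 0, 0.002, 0, 0, 0, 0, 0])

```text
time_s: 57.2
eef_pos: [0.5128, -0.0307, 0.0039]
ee_rot: [1.0, 0.02, -0.0, -0.0]
force: [-0.2, 0.5, -0.1]
gripper_width: 0.009
finger_force: 30.0
```

arm_command(plan=[0, 0, 0.003, 0, 0, 0, 0.003, 0, 0, 0, 0.0013, 0, 0, 0, 0, 0, 0, 0, 0, 0])

```text
time_s: 57.7
eef_pos: [0.5132, -0.0308, -0.003]
ee_rot: [1.0, 0.02, 0.0, 0.0]
force: [-0.1, 0.2, -0.7]
gripper_width: 0.0088
finger_force: 30.0
```

arm_command(plan=[0, 0, 0, 0, 0, 0, 0, 0, 0, 0, 0, 0, 0, 0, 0, 0, 0, 0, -0.02, 0, 0, 0, -0.03, 0, 0, 0, -0.04, 0, 0, 0, -0.04, 0, 0, 0, 0, 0, 0, 0, 0, 0], hand=0.28)

```text
time_s: 58.7
eef_pos: [0.5137, -0.0309, 0.128]
ee_rot: [1.0, 0.02, 0.001, 0.0]
force: [0.3, -0.1, -0.7]
gripper_width: 0.0338
finger_force: 0.0
```

```bash
python3 - <<'E'
from m import *
st()
t=grab("top","top15.npz"); s=grab("side","side15.npz")
for cs in ([t,s],[t],[s]): q=refine("long",[.4203,-.4044,rd(178.4)],cs); nxt(pick("long",q),-.009)
E
```

```text
[ 0.5137 -0.0309  0.128 ] 2.25 F [ 0.3 -0.1 -0.7] w 0.0338 t 58.7 q [-0.28 -0.02  1.95 -0.    1.21  1.25]
long [ 0.4203 -0.4043] yaw 178.67 n 142 rms mm 1.46
target [ 0.4388 -0.3827] 268.67
shift mm [-87.  349.1 134.6] spin,q6 options [(np.float64(1.633), np.float64(2.25)), (np.float64(-1.508), np.float64(-0.89))] now q6 1.25 psi 0.0393
long [ 0.4207 -0.4054] yaw 178.95 n 71 rms mm 1.22
target [ 0.4391 -0.3838] 268.95
shift mm [-86.8 350.2 134.6] spin,q6 options [(np.float64(1.628), np.float64(2.25)), (np.float64(-1.513), np.float64(-0.89))] now q6 1.25 psi 0.0393
long [ 0.4198 -0.4032] yaw 178.61 n 71 rms mm 0.86
target [ 0.4384 -0.3816] 268.61
shift mm [-87.4 348.  134.6] spin,q6 options [(np.float64(1.634), np.float64(2.25)), (np.float64(-1.507), np.float64(-0.89))] now q6 1.25 psi 0.0393
```

arm_command(plan=[-0.0109, 0.0437, 0, 0, -0.0109, 0.0437, 0, 0, -0.0109, 0.0437, 0, 0, -0.0109, 0.0437, 0, 0, -0.0109, 0.0437, 0, 0, -0.0109, 0.0437, 0, 0, -0.0109, 0.0437, 0, 0, -0.0109, 0.0437, 0, 0, 0, 0, 0, 0.1361, 0, 0, 0, 0.1361, 0, 0, 0, 0.1361, 0, 0, 0, 0.1361, 0, 0, 0, 0.1361, 0, 0, 0, 0.1361, 0, 0, 0, 0.1361, 0, 0, 0, 0.1361, 0, 0, 0, 0.1361, 0, 0, 0, 0.1361, 0, 0, 0, 0.1361, 0, 0, 0, 0.1361])

```text
time_s: 60.8
eef_pos: [0.4388, -0.3824, 0.1246]
ee_rot: [-0.697, 0.717, 0.002, 0.0]
force: [-0.2, 0.3, 0.4]
gripper_width: 0.0341
finger_force: 0.0
```

arm_command(plan=[0, 0, 0.035, 0, 0, 0, 0.035, 0, 0, 0, 0.025, 0, 0, 0, 0, 0, 0, 0, 0, 0, 0, 0, 0, 0])

```text
time_s: 61.4
eef_pos: [0.4403, -0.3843, 0.0333]
ee_rot: [-0.699, 0.715, -0.001, -0.0]
force: [-0.2, -0.8, 0.3]
gripper_width: 0.0338
finger_force: 0.0
```

```bash
python3 - <<'E'
from m import *
st(); nxt([.4388,-.3827,rd(268.67)],-.0085)
E
```

```text
[ 0.4403 -0.3843  0.0333] -91.32 F [-0.2 -0.8  0.3] w 0.0338 t 61.4 q [-0.91  0.28  1.82  0.    1.04  2.25]
target [ 0.4388 -0.3827] 268.67
shift mm [-1.6  1.6 41.8] spin,q6 options [(np.float64(0.0), np.float64(2.25)), (np.float64(-3.141), np.float64(-0.89))] now q6 2.25 psi -1.5939
```

arm_command(plan=[-0.001, 0.001, 0.018, 0, 0, 0, 0.014, 0, 0, 0, 0.0097, 0, 0, 0, 0, 0, 0, 0, 0, 0])

```text
time_s: 61.9
eef_pos: [0.4389, -0.3827, -0.0094]
ee_rot: [-0.699, 0.715, -0.0, -0.0]
force: [0.1, 0.2, 0.5]
gripper_width: 0.0335
finger_force: 0.0
```

arm_command(plan=[0, 0, 0, 0, 0, 0, 0, 0, 0, 0, 0, 0, 0, 0, 0, 0, 0, 0, 0, 0, 0, 0, 0, 0], hand=1)

```text
time_s: 62.5
eef_pos: [0.4387, -0.3827, -0.0093]
ee_rot: [-0.699, 0.715, -0.0, -0.0]
force: [-1.6, 0.6, 2.9]
gripper_width: 0.0089
finger_force: 30.0
```

```bash
python3 - <<'E'
from m import *
st(); T=slot("long",0,-75.5,0); nxt(T,.08)
p,a,_=pose(); al=np.array([np.cos(a),np.sin(a)]); e=(p[:2]-[.4388,-.3827])@al; u=np.array([np.cos(T[2]),np.sin(T[2])]); X=T[:2]+e*u; print("along err",e); nxt([*X,T[2]],.08)
t=grab("top","top16.npz"); s=grab("side","side16.npz"); refine("long",[.4203,-.4044,rd(178.4)],[t,s])
E
```

```text
[ 0.4387 -0.3827 -0.0093] -91.32 F [-1.6  0.6  2.9] w 0.0089 t 62.5 q [-0.91  0.34  1.83 -0.    0.97  2.25]
target [ 0.4156 -0.0413] 2.08
shift mm [-340.8   31.   -89.3] spin,q6 options [(np.float64(-1.63), np.float64(1.16)), (np.float64(-4.772), np.float64(-1.98))] now q6 2.25 psi -1.5939
along err -1.371442260181012e-06
target [ 0.4156 -0.0413] 2.08
shift mm [-340.8   31.   -89.3] spin,q6 options [(np.float64(-1.63), np.float64(1.16)), (np.float64(-4.772), np.float64(-1.98))] now q6 2.25 psi -1.5939
long [ 0.4211 -0.4038] yaw 178.91 n 112 rms mm 1.75
```

arm_command(plan=[0, 0, -0.01, 0, 0, 0, -0.02, 0, 0, 0, -0.03, 0, 0, 0, -0.02, 0, -0.0426, 0.0039, 0, 0, -0.0426, 0.0039, 0, 0, -0.0426, 0.0039, 0, 0, -0.0426, 0.0039, 0, 0, -0.0426, 0.0039, 0, 0, -0.0426, 0.0039, 0, 0, -0.0426, 0.0039, 0, 0, -0.0426, 0.0039, 0, 0])

```text
time_s: 63.8
eef_pos: [0.4111, -0.0475, 0.0702]
ee_rot: [-0.704, 0.71, 0.003, 0.007]
force: [-0.1, -0.0, -1.1]
gripper_width: 0.0087
finger_force: 30.0
```

arm_command(plan=[0, 0, 0, -0.13583, 0, 0, 0, -0.13583, 0, 0, 0, -0.13583, 0, 0, 0, -0.13583, 0, 0, 0, -0.13583, 0, 0, 0, -0.13583, 0, 0, 0, -0.13583, 0, 0, 0, -0.13583, 0, 0, 0, -0.13583, 0, 0, 0, -0.13583, 0, 0, 0, -0.13583, 0, 0, 0, -0.13583, 0, 0, 0, 0, 0, 0, 0, 0, 0, 0, 0, 0])

```text
time_s: 65.3
eef_pos: [0.4115, -0.0499, 0.0702]
ee_rot: [1.0, 0.023, 0.003, -0.006]
force: [-0.5, 0.0, -2.4]
gripper_width: 0.0089
finger_force: 30.0
```

```bash
python3 - <<'E'
from m import *
st(); go(.4156,-.0413,.022,rd(2.08))
t=grab("top","top17.npz"); s=grab("side","side17.npz"); p,a,_=pose(); yaw=a-rd(90); c=p[:2]-rot(yaw)@np.array([-.018,-.022]); print(c)
for cs in ([t],[s]): refine("long",[*c,yaw],cs,z0=p[2]+.0093)
E
```

```text
[ 0.4115 -0.0499  0.0702] 2.6 F [-0.5  0.  -2.4] w 0.0089 t 65.3 q [-0.41 -0.19  2.23  0.01  1.11  1.11]
shift mm [ 4.5 -8.4 48.2] spin,q6 options [(np.float64(0.009), np.float64(1.16)), (np.float64(-3.133), np.float64(-1.98))] now q6 1.11 psi 0.0454
[ 0.43440081 -0.06685084]
long [ 0.4307 -0.0707] yaw -88.47 n 29 rms mm 1.6
long [ 0.431  -0.0701] yaw -94.64 n 31 rms mm 1.76
```

arm_command(plan=[0, 0, 0, 0, 0, 0, 0, 0, 0, 0, 0, 0, 0, 0, 0, 0])

```text
time_s: 65.8
eef_pos: [0.4116, -0.0499, 0.0702]
ee_rot: [1.0, 0.024, 0.003, -0.006]
force: [0.4, -0.3, -1.3]
gripper_width: 0.0087
finger_force: 30.0
```

```bash
python3 - <<'E'
from m import *
st(); s=monitor.state(); print(s["ee_rot"],s["tau"].round(2),s["q"].round(4),s["joint_vel"].round(3)); go(.4156,-.0413,.022,rd(2.08))
E
```

```text
[ 0.4116 -0.0499  0.0702] 2.7 F [ 0.4 -0.3 -1.3] w 0.0087 t 65.8 q [-0.41 -0.19  2.23  0.01  1.11  1.11]
[ 0.9997009   0.02357462  0.00272214 -0.00591064] [  0.   -20.89 -29.06   0.07  -0.08   0.  ] [-0.4055 -0.194   2.2294  0.0146  1.1062  1.1116] [-0.001  0.001 -0.003 -0.001  0.001  0.002]
shift mm [ 4.4 -8.4 48.2] spin,q6 options [(np.float64(0.011), np.float64(1.16)), (np.float64(-3.131), np.float64(-1.98))] now q6 1.11 psi 0.0471
```

arm_command(plan=[0.0022, -0.0042, 0, 0.005, 0.0022, -0.0042, 0, 0.006, 0, 0, 0, 0, 0, 0, 0, 0, 0, 0, 0, 0])

```text
time_s: 66.3
eef_pos: [0.4157, -0.0413, 0.0703]
ee_rot: [1.0, 0.018, 0.003, -0.006]
force: [-0.6, -0.6, -1.0]
gripper_width: 0.0087
finger_force: 30.0
```

```bash
python3 - <<'E'
from m import *
st(); s=monitor.state(); print(s["ee_rot"],s["q"].round(4)); go(.4156,-.0413,.022,rd(2.08))
print("tool z",2*np.array([s["ee_rot"][0]*s["ee_rot"][2]+s["ee_rot"][1]*s["ee_rot"][3], s["ee_rot"][1]*s["ee_rot"][2]-s["ee_rot"][0]*s["ee_rot"][3]]))
E
```

```text
[ 0.4157 -0.0413  0.0703] 2.09 F [-0.6 -0.6 -1. ] w 0.0087 t 66.3 q [-0.38 -0.19  2.22  0.01  1.1   1.15]
[ 0.99981288  0.01822864  0.002683   -0.00589325] [-0.3817 -0.1857  2.2221  0.0145  1.1048  1.1461]
shift mm [-0.1  0.  48.3] spin,q6 options [(np.float64(0.0), np.float64(1.16)), (np.float64(-3.141), np.float64(-1.98))] now q6 1.15 psi 0.0364
tool z [0.00515015 0.01188211]
```

arm_command(plan=[-0.0003, 0.0006, 0.02, 0, 0, 0, 0.02, 0, 0, 0, 0, 0, 0, 0, 0.004, 0, 0, 0, 0.003, 0, 0, 0, 0.002, 0, 0, 0, 0, 0])

```text
time_s: 67.0
eef_pos: [0.4159, -0.0415, 0.0216]
ee_rot: [1.0, 0.018, 0.003, -0.006]
force: [-0.0, 0.6, -1.4]
gripper_width: 0.0086
finger_force: 30.0
```

arm_command(plan=[0, 0, 0.003, 0, 0, 0, 0.003, 0, 0, 0, 0.003, 0, 0, 0, 0, 0])

```text
time_s: 67.4
eef_pos: [0.4152, -0.0411, 0.0118]
ee_rot: [1.0, 0.018, 0.002, -0.006]
force: [-0.5, 0.1, -2.5]
gripper_width: 0.0088
finger_force: 30.0
```

arm_command(plan=[0, 0, 0.002, 0, 0, 0, 0.002, 0, 0, 0, 0.002, 0, 0, 0, 0, 0])

```text
time_s: 67.8
eef_pos: [0.4154, -0.0411, 0.006]
ee_rot: [1.0, 0.018, 0.002, -0.006]
force: [0.2, 0.4, -1.1]
gripper_width: 0.0088
finger_force: 30.0
```

arm_command(plan=[0, 0, 0.003, 0, 0, 0, 0.003, 0, 0, 0, 0.0025, 0, 0, 0, 0, 0, 0, 0, 0, 0])

```text
time_s: 68.3
eef_pos: [0.4157, -0.0411, -0.0022]
ee_rot: [1.0, 0.018, 0.003, -0.006]
force: [-0.2, 0.1, -1.4]
gripper_width: 0.0085
finger_force: 30.0
```

arm_command(plan=[0, 0, 0, 0, 0, 0, 0, 0, 0, 0, 0, 0, 0, 0, 0, 0, 0, 0, -0.02, 0, 0, 0, -0.03, 0, 0, 0, -0.04, 0, 0, 0, -0.04, 0, 0, 0, -0.03, 0, 0, 0, 0, 0], hand=0.28)

```text
time_s: 69.3
eef_pos: [0.418, -0.0442, 0.1627]
ee_rot: [1.0, 0.018, 0.007, -0.004]
force: [-0.0, -0.1, -0.2]
gripper_width: 0.0339
finger_force: 0.0
```

arm_command(plan=[-0.0014, 0.0388, -0.011, 0, -0.0014, 0.0388, -0.011, 0, -0.0014, 0.0388, -0.011, 0, -0.0014, 0.0388, -0.011, 0, -0.0014, 0.0388, -0.011, 0, -0.0014, 0.0388, -0.011, 0, -0.0014, 0.0388, -0.011, 0, -0.0014, 0.0388, -0.011, 0, 0, 0, 0, 0, 0, 0, 0, 0])

```text
time_s: 70.3
eef_pos: [0.414, -0.3544, 0.2404]
ee_rot: [1.0, 0.018, 0.002, -0.007]
force: [0.5, 0.9, 0.4]
gripper_width: 0.0339
finger_force: 0.0
```

```bash
python3 - <<'E'
from m import *
st()
t=grab("top","top18.npz"); s=grab("side","side18.npz")
f=lambda c,y,x,k,h,w: cv2.resize(c["image"][y:y+h,x:x+w,::-1],None,fx=k,fy=k,interpolation=2)
im=np.vstack([np.hstack([f(t,165,260,4,84,75),f(s,175,255,4,84,100)]),np.hstack([f(t,140,145,4,65,75+25),f(s,140,150,4,65,75)])])
cv2.imwrite("pics/c12.png",im); print(im.shape)
E
```

```text
[ 0.414  -0.3544  0.2404] 2.01 F [0.5 0.9 0.4] w 0.0339 t 70.3 q [-0.92 -0.04  1.76  0.01  1.43  0.61]
(596, 700, 3)
```

View pics/c12.png

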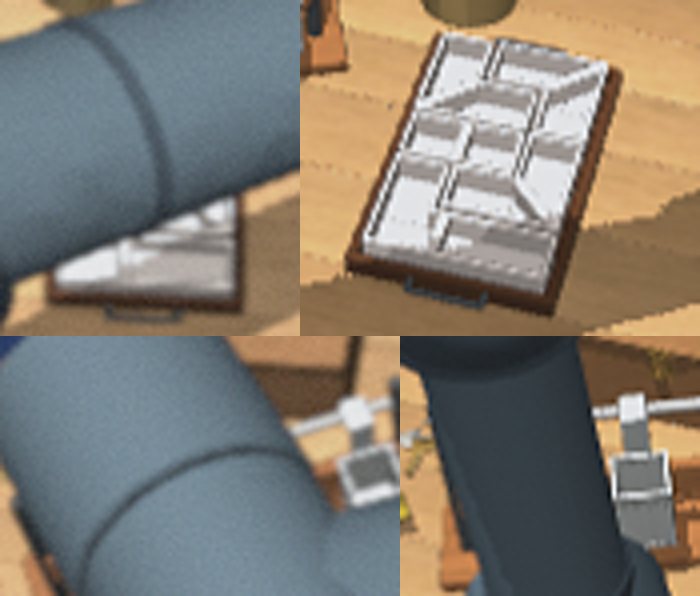

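The side view shows all five dishes nested flat inside the rim, at about (345–410, 183–248). The visible hung pot is still in place, and nothing is touching the robot.

```bash
python3 -c "
from plant import order; print(order.hand_in())"
```

```text
the job is handed in; nothing more can be done
None
```

I handed the job in at about 70 s: all five dishes look nested flat in the tray, and both loose pots (there was no third) were hung on the bar beside the two already there; the hand-in gave no verdict, and in the last picture the arm hid three of the four pots.

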